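# Clear the way to the spice tray, fetch the brown jar to the scale, restore

## Robot

A 7-joint arm with a two-finger parallel gripper is mounted at the origin on a cart in front of the work surface, level with it; the furniture and walls round the work are solid. World frame = base frame: x ahead of the robot, y to its left, z up, the work surface at z = 0. Lengths are in mm, angles in rad, forces in N, time in s.
With the tool pointing down it reaches from about 425 to 875 mm from the base axis. Payload 9.9 kg.
Tool frame: the origin (TCP) lies at the very end of the fingers, on their centre line; the grasp point (between the pads) lies arm.grip_point_offset behind it (arm.grip_point_offset is the distance from the TCP to the grasp point, in mm); z points along the fingers, y is the line along which they close (so a half turn about z gives the same grasp; the last joint's range is limited). The gripper opens to 85 mm and grips with 20 to 120 N. Pads are 22 mm wide; open, the fingers measure 114 mm over their backs; the gripper's body (76 mm by 85 mm) begins 54 mm behind the grasp point. The pads swing forward as they close: fully open they stand 13 mm farther back than shut.
Start: joints at [-1.207, 0.576, 0.025, 1.437, -0.015, 1.129, -0.057], TCP at [292.257, 608.453, 231.289] pointing down, gripper open.
Joint ranges: [-2.76, 2.76], [-0.34, 2.15], [-1.52, 1.57], [0.19, 2.46], [-1.09, 4.23], [0.17, 1.99], [-2.82, 2.82]. Speed limits (rad/s): [2.22, 2.22, 3.01, 3.01, 3.14, 3.14, 3.14].

## Interface

Orientations are given as [roll, pitch, yaw] about the fixed x, y, z axes, in that order (R = Rz(yaw) Ry(pitch) Rx(roll)).
In Python, from bench import arm gives the robot as it stands. The module is installed in compiled form; this text tells all that it offers.
- The arm moves only by the shell command python3 -m pendant 'ROWS' [FORCE]. ROWS is JSON, a list that holds one entry, the list of rows, each a list of 5 numbers: the closure, from -1 (fully open) to 1 (shut), then the shift along the tool's x, y, z scaled (see below), then the turn about the tool's z scaled (see below). In form: [[[jaw, tx, ty, tz, turn], ...]]. A call has 1 to 5 rows; each row shifts and turns the commanded pose from where the row before left it, along the tool's axes as they then stand; what a row does not reach is not made up. The controller multiplies each number of a shift by 30 mm and each number of a turn by 360 degrees. A row lasts 1/12 s, in which the tool goes at most 41.7 mm and 7.16 degrees, less where a joint would pass 70% of its speed; a pose out of reach is approached as far as the arm can. A call with a number of a shift or a turn outside -1 to 1 is refused whole. A call with a gripper value outside its range is refused whole. The fingers move at their own pace and stop on an object; FORCE is the grip in N (left out, the last holds). Time passes only in rows, so rows that do not move let the fingers close. It gives the time, the measured TCP pose, the force, the opening and the grip force at its end, in the units of the state.
- arm.state(): the state, without advancing time (a new reading comes with each control period).
- arm.snapshot(name): name is "scene" or "side" or "wrist"; returns (picture, depth): 400x640x3 uint8, red, green, blue; 400x640 float32, mm along the optical axis (not along the pixel's ray), 0 where there is no reading.
- arm.camera_params(name): a dict with "fx", "fy", "cx", "cy" (pixels), "world_to_cam" (4x4, takes a point from world to camera coordinates). Camera axes: x right, y down, z forward; pixel columns grow to the right and rows downward; lengths in mm; the calibration is good to about 2 mm. A picture is of the moment at which its call begins: read the wrist's pose just before it. camera_params takes no time and is no camera call; for the wrist camera it gives the pose at the moment of the call.
- arm.hand_in(): hands the job in; it is judged then, once.
Trained networks look in the newest picture that a camera, given by its name, has taken for a name from the list of things; names that differ only in an ending like _2 or _b are one class to them, and where a whole thing is asked for, a point or a joint stands for the part that bears it (a point fixed in the world has none). Each returns a list of dicts, best first, with "confidence" (0 to 1); they miss things now and then, are a little off and sometimes report something else, mostly with a low value. They report only what shows in the picture. A call takes as long as a camera call.
- arm.boxes_of(camera, target): "extent" ([left, top, width, height] in pixels, round what is visible of it).
- arm.cut_out(camera, target): "mask" (400x640 bool, what is visible of it) and "extent" ([left, top, width, height] in pixels, round what is visible of it).
The state is a dict: "time_s": time; "qpos": joint angles; "qd": joint speeds; "joint_efforts": joint torques, N m; "eef_pos": TCP position; "tool_rot": TCP orientation; "force": force on the tool from outside, world axes, zero at the start; "torque": the same for the moment, N m; "grip_width": opening from 0.0 (shut) to 1.0 (fully open); "gripper_force": force on a finger pad.
Only numpy, scipy, OpenCV 4.12 (cv2) and the standard library are available. Lean on these libraries where they do the work, as an engineer would, in place of code of your own. Each camera call takes 0.05 s, during which the arm holds its last target. There are 200 camera calls.

## Task

Please weigh the brown white-capped jar that stands in the pull-out spice tray under the wire shelf: first clear the orange recipe box and the upturned cream cup, which stand in the tray's way, onto the wooden board, then pull the tray out nearly as far as it goes and stand the jar in the middle of the kitchen scale's pan, leaving the two glass spice jars in the tray. Then push the tray fully home and put the recipe box and the cup back on the very spots where they stood, the box upright and the cup mouth down as before; tip nothing over.

Things in the scene. Friction and masses are not known exactly. Their poses are not given: they have to be found in the camera images.
- recipe_box: orange upright recipe-card box, 45 mm (its x) by 69 mm (its y), 88 mm high, light; it stands on the worktop in front of the tray. Origin: centre of its underside, z up. Grip it across the 45 mm.
- cream_cup: cream-coloured espresso cup standing upside down (mouth down), round, 62 mm diameter near the foot, narrowing upwards, 56 mm high; it stands in front of the tray and stays mouth down. Origin: centre of the lower end on the worktop, z up. Grip it low, 20 to 40 mm up.
- brown_jar: small brown jar with a smooth plain white top on its screw cap and a coloured label, round, 49 mm diameter, 94 mm high, the only such jar. It stands in the tray in one row with the two glass jars, across the tray, about 5 mm from its neighbours. Origin: centre of its underside, z up. Grip it along the tray's sliding direction, where both sides are free.
- spice_a: glass spice jar with light brownish-pink spice and a grey steel lid that bears a round red label on top, round, 47 mm diameter, 102 mm high, standing in the tray. Origin: centre of its underside, z up. It stays in the tray.
- spice_b: glass spice jar with dark grey spice and a grey steel lid that bears a round blue label on top, round, 47 mm diameter, 102 mm high, standing in the tray. Origin: centre of its underside, z up. It stays in the tray.
- spice_tray (a joint): travel of the pull-out wooden spice tray: 0 m = fully home, 0.14 m = fully out towards the robot; about 2 N of friction, it stays where it is left. Its floor is 18 mm above the worktop, its inside 150 mm deep (along the slide) by 162 mm wide, its side walls 50 mm above the worktop. Above the jars is a fixed wire shelf, 140 mm up, its front edge 30 mm behind the face of the shut panel.
- tray_handle (a point): middle of the tray's steel bar handle: round bar, 10 mm diameter, 80 mm long along this frame's y, 47 mm above the worktop, pinched from above along x. The tray slides out along this frame's -x. The panel (196 mm wide, 12 mm thick, top 69 mm above the worktop) has its face 45 mm behind the bar (+x).
- board: wooden serving board lying on the worktop, 150 mm (its x) by 160 mm (its y), 18 mm thick, with two dark stripes along its y. Origin: centre of its underside, z up. It does not move.
- scale_pan (a point): middle of the top face of the kitchen scale's round steel pan, 112 mm diameter, 26 mm above the worktop; the white scale under it is 152 mm by 130 mm with its small dark display on the side nearest the robot. It does not move. Behind scale and board stands an espresso machine; its wooden handle juts out to about x = 0.49, y = 0.07, 120 to 175 mm up, its body begins at x = 0.59, up to 310 mm high.

How it is judged:
By the outcome, as a careful person would: the job done as asked, in the order asked, and still so for the second after the job is handed in, with the robot touching nothing.
It also fails if it takes over 141 s, if anything falls off the work surface, if the arm or the gripper's body presses on something with over 40 N, if the wrist force passes 120 N, or if a joint passes its speed limit or range.

## Working session

There is one attempt and no reset: what is moved stays moved. The work goes in short steps, Python scripts to look and compute and a shell command to move; the robot and the scene stay as the last step left them, time stands still between calls to the robot, and variables do not carry over. Pictures are saved under pics/ and viewed, at most 14 in all, crops included, and the job is handed in when it is done.

```bash
ls; mkdir -p pics; cat > h.py <<'E'
from bench import arm
import numpy as np, cv2
def snap(c):
    p=arm.camera_params(c); return (*arm.snapshot(c),p)
def save(img,name): cv2.imwrite('pics/'+name,cv2.cvtColor(img,cv2.COLOR_RGB2BGR))
def cloud(d,p):
    v,u=np.mgrid[:d.shape[0],:d.shape[1]]
    P=np.stack([(u-p['cx'])/p['fx']*d,(v-p['cy'])/p['fy']*d,d],-1)
    T=np.linalg.inv(np.array(p['world_to_cam'])); W=P@T[:3,:3].T+T[:3,3]
    W[d<=0]=np.nan; return W
E
python3 - <<'E'
from h import *
s=arm.state();print({k:np.round(v,3) for k,v in s.items()},arm.grip_point_offset)
for c in ['scene','side']:
    i,d,p=snap(c);save(i,c+'0.png');np.savez(c+'0.npz',i=i,d=d)
    W=cloud(d,p);print(c,np.round(np.linalg.inv(p['world_to_cam'])[:3,3]),p['fx'])
    for t in ['recipe_box','cream_cup','brown_jar','spice_a','spice_tray','tray_handle','board','scale_pan']:
        for r in arm.cut_out(c,t)[:3]:
            w=W[r['mask']];w=w[~np.isnan(w[:,0])]
            if len(w): print(t,round(r['confidence'],2),r['extent'],np.round(np.percentile(w,[3,50,97],axis=0)).tolist())
E
```

```text
pics
{'time_s': np.float64(0.0), 'qpos': array([-1.207,  0.577,  0.025,  1.438, -0.015,  1.129, -0.056]), 'qd': array([ 0.   , -0.   ,  0.001,  0.002,  0.   ,  0.001,  0.001]), 'joint_efforts': array([ 1.0000e-03, -7.6576e+01,  2.2510e+00, -2.8595e+01,  1.5000e-02,
        1.3000e-02,  0.0000e+00]), 'eef_pos': array([292.048, 608.005, 230.429]), 'tool_rot': array([-3.14 ,  0.   ,  2.694]), 'force': array([-0.956, -0.252, -0.174]), 'torque': array([ 0.045, -0.02 ,  0.001]), 'gripper_force': np.float64(0.0), 'grip_width': np.float64(1.001)} 18.700000000000003
scene [  28. -380.  867.] 452.56622736774983
recipe_box 0.65 [391.1, 306.0, 46.4, 58.3] [[417.0, -331.0, 8.0], [424.0, -300.0, 84.0], [459.0, -266.0, 89.0]]
cream_cup 0.75 [341.1, 292.3, 29.5, 31.0] [[404.0, -198.0, 6.0], [420.0, -177.0, 47.0], [448.0, -149.0, 57.0]]
brown_jar 0.64 [410.2, 218.0, 31.2, 43.6] [[614.0, -238.0, 35.0], [622.0, -219.0, 86.0], [651.0, -195.0, 114.0]]
spice_a 0.92 [435.0, 223.4, 31.8, 47.1] [[627.0, -288.0, 28.0], [635.0, -269.0, 91.0], [665.0, -246.0, 133.0]]
spice_a 0.7 [390.5, 204.1, 28.5, 44.8] [[611
[... 852 characters left out ...]
26.0, 110.0], [658.0, -206.0, 112.0]]
spice_a 0.9 [331.5, 216.7, 26.0, 21.5] [[618.0, -217.0, 97.0], [633.0, -175.0, 118.0], [656.0, -146.0, 137.0]]
spice_a 0.71 [334.9, 252.6, 35.7, 60.6] [[631.0, -290.0, 41.0], [651.0, -285.0, 81.0], [672.0, -255.0, 120.0]]
spice_tray 0.82 [280.1, 239.3, 148.5, 94.3] [[542.0, -315.0, 16.0], [684.0, -239.0, 33.0], [749.0, -128.0, 68.0]]
tray_handle 0.96 [278.6, 238.1, 148.6, 98.2] [[542.0, -315.0, 16.0], [685.0, -238.0, 33.0], [750.0, -128.0, 68.0]]
board 0.56 [250.4, 158.9, 53.1, 26.9] [[365.0, 253.0, 0.0], [426.0, 304.0, 16.0], [507.0, 408.0, 18.0]]
scale_pan 0.82 [234.3, 181.7, 60.8, 26.6] [[359.0, 103.0, 6.0], [434.0, 139.0, 18.0], [501.0, 219.0, 25.0]]
```

```bash
python3 - <<'E'
import cv2
a=cv2.imread('pics/scene0.png');b=cv2.imread('pics/side0.png')
cv2.imwrite('pics/s1.png',cv2.resize(a[150:400,130:500],(800,540)))
cv2.imwrite('pics/s2.png',cv2.resize(b[140:380,180:480],(750,600)))
E
```

```text
(no output)
```

View pics/s1.png

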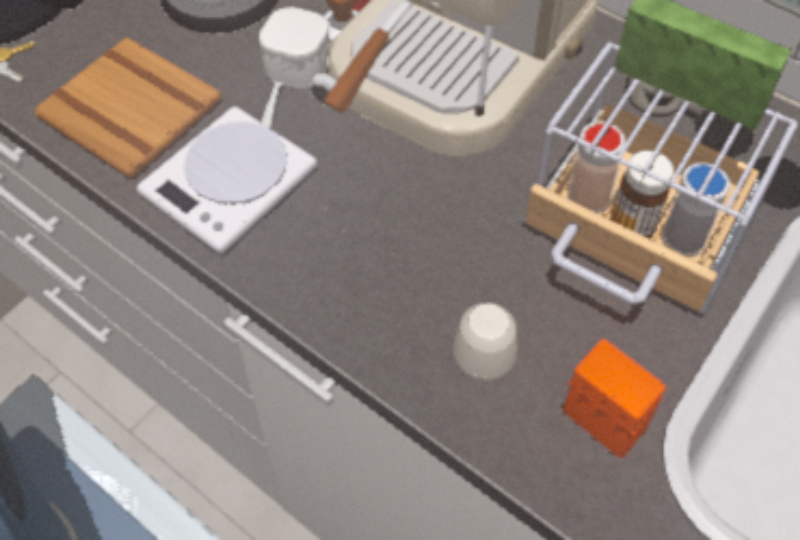

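View pics/s2.png

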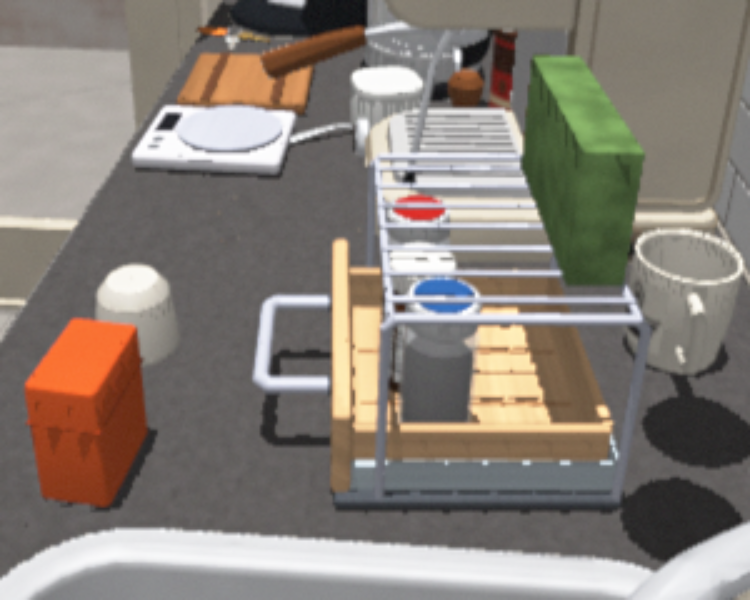

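```bash
cat >> h.py <<'E'
from scipy.optimize import least_squares
def rect(pts):
    (c,s,a)=cv2.minAreaRect(pts.astype(np.float32)); return np.round(c,1),np.round(s,1),round(a,1)
def circ(pts,r=None):
    f=lambda q:np.hypot(*(pts[:,:2]-q[:2]).T)-(r or q[2])
    return np.round(least_squares(f,[*pts[:,:2].mean(0)]+([] if r else [30]),loss='soft_l1').x,1)
def near(W,c,r,z0,z1):
    m=(np.hypot(W[...,0]-c[0],W[...,1]-c[1])<r)&(W[...,2]>z0)&(W[...,2]<z1); return W[m]
E
python3 - <<'E'
from h import *
for c in ['scene','side']:
    f=np.load(c+'0.npz');W=cloud(f['d'],arm.camera_params(c));i=f['i'].astype(int)
    print(c)
    q=near(W,(437,-299),60,82,95);print('box top',len(q),rect(q[:,:2]),q[:,2].mean())
    q=near(W,(437,-299),60,10,80);print('box body',len(q),rect(q[:,:2]))
    for z0,z1 in[(8,20),(20,30),(30,42),(52,60)]:
        q=near(W,(430,-175),45,z0,z1);print('cup',z0,len(q),circ(q) if z1<50 else q.mean(0).round(1))
    q=near(W,(430,330),140,14,23);hsv=cv2.cvtColor(f['i'],cv2.COLOR_RGB2HSV)
    m=(np.hypot(W[...,0]-430,W[...,1]-330)<130)&(W[...,2]>13)&(W[...,2]<24)&(hsv[...,1]>70)
    print('board',m.sum(),rect(W[m][:,:2]),W[m][:,2].mean())
    q=near(W,(430,160),110,23,31);print('pan',len(q),rect(q[:,:2]),q.mean(0).round(1))
    # handle
    q=near(W,(545,-210),60,36,56);q=q[(q[:,0]<600)]
    print('handle',len(q),np.percentile(q,[1,10,50,90,99],axis=0).round(0).tolist())
    q=near(W,(600,-220),130,64,73);q=q[q[:,0]<640];print('panel top',len(q),rect(q[:,:2]),q[:,2].mean())
    for n,cc,zz in[('a',(645,-165),(112,126)),('j',(645,-220),(104,118)),('b',(655,-270),(112,126))]:
        q=near(W,cc,30,*zz);print(n,len(q),q.mean(0).round(1), circ(q))
E
```

```text
scene
box top 825 (array([ 440.6, -297.5]), array([68. , 45.4]), 84.2) 87.19813672963046
box body 660 (array([ 425., -305.]), array([36.7, 78.6]), 25.0)
cup 8 110 [ 432.8 -169.7   29.6]
cup 20 79 [ 432.5 -169.9   28.3]
cup 30 102 [ 432.9 -169.9   27.1]
cup 52 291 [ 431.  -170.5   55.2]
board 2778 (array([432.2, 334.6]), array([149.6, 161.9]), 1.4) 17.449975379121508
pan 1336 (array([429.7, 168.4]), array([133.1, 112.6]), 2.0) [439.3 167.   25.8]
handle 545 [[530.0, -268.0, 37.0], [533.0, -261.0, 41.0], [558.0, -215.0, 50.0], [583.0, -175.0, 53.0], [586.0, -163.0, 55.0]]
panel top 674 (array([ 610. , -217.2]), array([ 61.2, 203. ]), 3.7) 68.13469288027653
a 218 [ 636.6 -162.6  119.5] [ 635.4 -160.9   16.3]
j 235 [ 636.9 -216.5  111.2] [ 636.1 -215.    16.8]
b 264 [ 650.7 -266.1  119.7] [ 651.1 -266.1   16.1]
side
box top 924 (array([ 442.6, -298.4]), array([68.1, 43.5]), 84.2) 86.13608667183571
box body 1717 (array([ 455.8, -309.3]), array([79.3, 37.9]), 49.9)
cup 8 93 [ 433.1 -169.    29.6]
cup 20 81 [ 433.2 -169.8   27.9]
cup 30 171 [ 433.1 -169.3   26.9]
cup 52 224 [ 433.9 -172.6   54.2]
board 799 (array([434.9, 332.8]), array([146.4, 158. ]), 2.2) 16.23015251859096
pan 568 (array([442.6, 164.8]), array([108.5, 108.3]), 6.9) [443.  164.2  24.5]
handle 362 [[532.0, -269.0, 43.0], [535.0, -266.0, 46.0], [542.0, -213.0, 50.0], [568.0, -178.0, 51.0], [579.0, -175.0, 52.0]]
panel top 607 (array([ 608.1, -219.5]), array([ 50.9, 200.6]), 4.9) 67.49358892897324
a 237 [ 637.6 -166.5  118.1] [ 637.3 -163.1   17.2]
j 229 [ 640.2 -217.   110.7] [ 640.4 -220.    14.9]
b 310 [ 652.2 -267.1  118.6] [ 652.4 -268.4   16.3]
```

```bash
python3 - <<'E'
from h import *
for c in ['scene','side']:
    f=np.load(c+'0.npz');W=cloud(f['d'],arm.camera_params(c))
    q=near(W,(545,-215),70,40,56)
    q=q[(q[:,0]<560)]
    for y0 in range(-270,-165,10):
        s=q[(q[:,1]>=y0)&(q[:,1]<y0+10)]
        if len(s): print('h',y0,len(s),np.percentile(s[:,0],[5,50,95]).round(0),s[:,2].max().round(0))
    P=near(W,(600,-220),140,63,73)
    for y0 in range(-320,-120,20):
        s=P[(P[:,1]>=y0)&(P[:,1]<y0+20)&(P[:,0]<625)]
        if len(s): print('p',y0,len(s),np.percentile(s[:,0],[5,50,95]).round(0))
E
```

```text
h -270 48 [537. 545. 558.] 54.0
h -260 22 [534. 537. 543.] 55.0
h -250 26 [534. 537. 543.] 55.0
h -240 23 [532. 536. 541.] 54.0
h -230 24 [532. 535. 540.] 53.0
h -220 25 [532. 534. 539.] 54.0
h -210 21 [530. 533. 537.] 54.0
h -200 23 [530. 532. 537.] 53.0
h -190 29 [529. 534. 555.] 55.0
h -180 39 [534. 545. 558.] 54.0
p -320 58 [589. 594. 617.]
p -300 61 [587. 591. 598.]
p -280 55 [586. 590. 596.]
p -260 58 [584. 588. 595.]
p -240 79 [581. 589. 621.]
p -220 80 [581. 587. 618.]
p -200 57 [579. 584. 623.]
p -180 80 [578. 586. 620.]
p -160 66 [576. 582. 619.]
p -140 47 [574. 579. 600.]
h -270 60 [537. 546. 558.] 51.0
h -260 27 [537. 541. 545.] 52.0
h -250 25 [536. 540. 544.] 52.0
h -240 23 [535. 539. 543.] 51.0
h -230 20 [534. 538. 543.] 51.0
h -220 21 [533. 538. 542.] 52.0
h -210 21 [532. 537. 541.] 52.0
h -200 22 [532. 536. 541.] 52.0
h -190 52 [533. 544. 557.] 52.0
h -180 24 [540. 553. 560.] 52.0
p -320 107 [590. 598. 621.]
p -300 72 [589. 594. 600.]
p -280 64 [588. 592. 598.]
p -260 54 [587. 592. 597.]
p -240 58 [585. 591. 623.]
p -220 52 [583. 589. 616.]
p -200 44 [582. 587. 592.]
p -180 43 [580. 585. 591.]
p -160 38 [578. 583. 588.]
p -140 37 [577. 584. 606.]
```

```bash
cat >> h.py <<'E'
def plan(x,y,z,yaw=None):
    s=arm.state();p=s['eef_pos'];psi=np.degrees(s['tool_rot'][2]);yaw=psi if yaw is None else yaw
    a=np.radians(yaw);d=np.array([x,y,z])-p
    t=np.array([d[0]*np.cos(a)+d[1]*np.sin(a),d[0]*np.sin(a)-d[1]*np.cos(a),-d[2]])/30
    print('pos',p.round(1),'yaw',psi.round(1),'t',round(s['time_s'],1),'F',s['force'].round(1),'w',round(s['grip_width'],2),'| turn',round((psi-yaw)/360,4),'units',t.round(2))
E
T='[[[-1,0,0,0,0.0195],[-1,0,0,0,0.0195],[-1,0,0,0,0.0195],[-1,0,0,0,0.0195],[-1,0,0,0,0.0195]]]'
python3 -m pendant '[[[-1,0,0,0,0.0195],[-1,0,0,0,0.0195],[-1,0,0,0,0.0195],[-1,0,0,0,0.0195],[-1,0,0,0,0.0195]]]'
python3 -m pendant '[[[-1,0,0,0,0.0195],[-1,0,0,0,0.0195],[-1,0,0,0,0.0195],[-1,0,0,0,0.0195],[-1,0,0,0,0.0195]]]'
python3 -c "
from h import *
plan(450,330,230,84.2);plan(445,-298,230,84.2)"
```

```text
time_s: 1.32
eef_pos: [292.3, 608.5, 231.3]
tool_rot: [3.142, -0.0, 2.075]
force: [0.6, 1.4, -0.5]
grip_width: 1.003
gripper_force: 0.0
time_s: 1.73
eef_pos: [292.2, 608.5, 231.3]
tool_rot: [-3.142, -0.0, 1.463]
force: [0.1, 0.6, 0.0]
grip_width: 1.0
gripper_force: 0.0
pos [292.2 608.5 231.3] yaw 83.8 t 1.7 F [0.1 0.6 0. ] w 1.0 | turn -0.0011 units [-8.7   6.17  0.04]
pos [292.2 608.5 231.3] yaw 83.8 t 1.7 F [0.1 0.6 0. ] w 1.0 | turn -0.0011 units [-29.55   8.12   0.04]
```

```bash
python3 -m pendant '[[[-1,-0.97,0.69,0,-0.001],[-1,-0.97,0.69,0,0],[-1,-0.97,0.69,0,0],[-1,-0.97,0.69,0,0],[-1,-0.97,0.69,0,0]]]' | head -2
python3 -m pendant '[[[-1,-0.97,0.69,0,0],[-1,-0.97,0.69,0,0],[-1,-0.97,0.69,0,0],[-1,-0.97,0.69,0,0]]]' | head -2
python3 -m pendant '[[[-1,-0.99,0.09,0,0],[-1,-0.99,0.09,0,0],[-1,-0.99,0.09,0,0],[-1,-0.99,0.09,0,0],[-1,-0.99,0.09,0,0]]]' | head -2
python3 -m pendant '[[[-1,-0.99,0.09,0,0],[-1,-0.99,0.09,0,0],[-1,-0.99,0.09,0,0],[-1,-0.99,0.09,0,0],[-1,-0.99,0.09,0,0]]]' | head -2
python3 -m pendant '[[[-1,-0.99,0.09,0,0],[-1,-0.99,0.09,0,0],[-1,-0.99,0.09,0,0],[-1,-0.99,0.09,0,0],[-1,-0.99,0.09,0,0]]]' | head -2
python3 -m pendant '[[[-1,-0.99,0.09,0,0],[-1,-0.99,0.09,0,0],[-1,-0.99,0.09,0,0],[-1,-0.99,0.09,0,0],[-1,0,0,0,0]]]'
python3 - <<'E'
from h import *
plan(441.5,-298,40,84.2)
i,d,p=snap('wrist');save(i,'w1.png');W=cloud(d,p)
q=near(W,(441,-298),60,82,95);print('box top',len(q),rect(q[:,:2]),q[:,2].mean())
q=near(W,(433,-170),40,51,60);print('cup top',len(q),q.mean(0))
for z in[(8,20),(20,30),(30,42)]:
  q=near(W,(433,-170),45,*z);print(len(q), circ(q) if len(q)>20 else '')
E
```

```text
time_s: 2.15
eef_pos: [381.7, 452.2, 231.4]
time_s: 2.48
eef_pos: [453.0, 328.3, 231.6]
time_s: 2.9
eef_pos: [451.5, 179.3, 231.5]
time_s: 3.32
eef_pos: [450.7, 30.3, 231.6]
time_s: 3.73
eef_pos: [449.9, -119.0, 231.6]
time_s: 4.15
eef_pos: [448.5, -243.0, 231.9]
tool_rot: [3.14, 0.004, 1.468]
force: [-0.0, 0.1, 0.7]
grip_width: 1.002
gripper_force: 0.0
pos [ 448.5 -243.   231.9] yaw 84.1 t 4.2 F [-0.   0.1  0.7] w 1.0 | turn -0.0002 units [-1.85 -0.05  6.4 ]
box top 2133 (array([ 441.5, -296.9]), array([66.9, 44.1]), 84.2) 87.69675588287426
cup top 1228 [ 432.91691715 -170.18007621   55.40344509]
68 [ 432.5 -170.4   29.6]
56 [ 432.3 -170.4   28.4]
65 [ 432.4 -170.4   27.1]
```

View pics/w1.png

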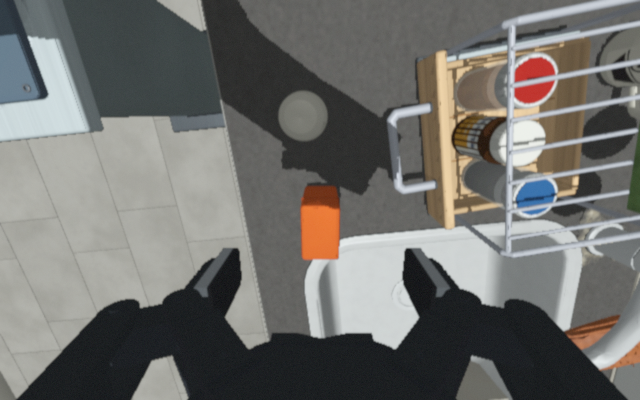

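```bash
python3 -m pendant '[[[-1,-0.91,-0.03,0,0],[-1,-0.91,-0.03,0,0],[-1,0,0,1,0],[-1,0,0,1,0],[-1,0,0,0,0]]]' | head -2
python3 -c "
from h import *
plan(441.5,-297,42,84.2)"
```

```text
time_s: 4.62
eef_pos: [440.6, -288.5, 167.3]
pos [ 440.6 -288.5  167.3] yaw 84.5 t 4.6 F [-0.3  0.8 -0.4] w 1.0 | turn 0.0009 units [-0.28  0.06  4.18]
```

```bash
python3 -m pendant '[[[-1,-0.28,0.06,0.5,0.001],[-1,0,0,1,0],[-1,0,0,1,0],[-1,0,0,1,0],[-1,0,0,0.6,0]]]' | head -2
python3 -m pendant '[[[-1,0,0,0,0]]]' | head -2
python3 -c "
from h import *
plan(441.5,-297,42,84.2)"
```

```text
time_s: 5.03
eef_pos: [443.7, -297.9, 47.1]
time_s: 5.12
eef_pos: [442.8, -297.5, 46.3]
pos [ 442.8 -297.5   46.3] yaw 84.2 t 5.1 F [-0.3  0.2  0.6] w 1.0 | turn 0.0001 units [ 0.01 -0.04  0.14]
```

```bash
python3 -m pendant '[[[-1,0.01,-0.04,0.14,0],[-1,0,0,0,0],[-1,0,0,0,0]]]' | head -2
python3 -m pendant '[[[1,0,0,0,0],[1,0,0,0,0],[1,0,0,0,0],[1,0,0,0,0],[1,0,0,0,0]]]' 30
python3 -m pendant '[[[1,0,0,0,0],[1,0,0,0,0],[1,0,0,0,0],[1,0,0,0,0],[1,0,0,0,0]]]'
python3 -c "
from h import *
plan(441.5,-297,42,84.2)"
```

```text
time_s: 5.37
eef_pos: [443.1, -299.3, 45.6]
time_s: 5.78
eef_pos: [442.5, -299.2, 44.7]
tool_rot: [3.141, 0.0, 1.469]
force: [-1.0, 1.2, 6.3]
grip_width: 0.513
gripper_force: 36.1
time_s: 6.2
eef_pos: [442.5, -299.2, 44.7]
tool_rot: [3.141, 0.0, 1.469]
force: [-1.1, 1.7, 6.6]
grip_width: 0.505
gripper_force: 36.1
pos [ 442.5 -299.2   44.7] yaw 84.1 t 6.2 F [-1.1  1.7  6.6] w 0.51 | turn -0.0002 units [ 0.07 -0.04  0.09]
```

```bash
python3 -m pendant '[[[1,0,0,-0.5,0],[1,0,0,-1,0],[1,0,0,-1,0],[1,0,0,-1,0],[1,0,0,-1,0]]]' | head -2
python3 -m pendant '[[[1,0,0,-1,0],[1,0,0,-1,0],[1,0,0,-0.4,0],[1,0.5,-0.06,0,0],[1,0.8,-0.1,0,0]]]' | head -2
python3 -m pendant '[[[1,1,-0.1,0,0],[1,1,-0.1,0,0],[1,1,-0.1,0,0],[1,1,-0.1,0,0],[1,1,-0.1,0,0]]]' | head -2
python3 -m pendant '[[[1,1,-0.1,0,0],[1,1,-0.1,0,0],[1,1,-0.1,0,0],[1,1,-0.1,0,0],[1,1,-0.1,0,0]]]' | head -2
python3 -m pendant '[[[1,1,-0.1,0,0],[1,1,-0.1,0,0],[1,1,-0.1,0,0],[1,1,-0.1,0,0],[1,1,-0.1,0,0]]]' | head -2
python3 -m pendant '[[[1,1,-0.1,0,0],[1,1,-0.1,0,0],[1,1,-0.1,0,0],[1,1,-0.1,0,0],[1,0.5,-0.05,0,0]]]'
python3 -c "
from h import *
plan(433.5,371.8,64,84.1)"
```

```text
time_s: 6.62
eef_pos: [441.7, -299.0, 180.4]
time_s: 7.03
eef_pos: [441.3, -261.7, 252.2]
time_s: 7.45
eef_pos: [441.3, -107.7, 251.1]
time_s: 7.87
eef_pos: [441.7, 43.0, 251.2]
time_s: 8.28
eef_pos: [442.1, 193.7, 251.1]
time_s: 8.7
eef_pos: [441.9, 332.1, 250.7]
tool_rot: [-3.141, -0.001, 1.472]
force: [-0.4, 1.3, -0.3]
grip_width: 0.514
gripper_force: 35.5
pos [441.9 332.1 250.7] yaw 84.3 t 8.7 F [-0.4  1.3 -0.3] w 0.51 | turn 0.0007 units [ 1.29 -0.41  6.22]
```

```bash
python3 -m pendant '[[[1,0.65,-0.2,0,0],[1,0.64,-0.2,0,0],[1,0,0,0.8,0],[1,0,0,1,0],[1,0,0,1,0]]]' | head -2
python3 -m pendant '[[[1,0,0,1,0],[1,0,0,1,0],[1,0,0,0.6,0],[1,0,0,0.3,0],[1,0,0,0,0]]]' | head -2
python3 -c "
from h import *
plan(433.5,371.8,64,84.1)"
```

```text
time_s: 9.12
eef_pos: [435.1, 367.9, 166.5]
time_s: 9.53
eef_pos: [434.2, 366.6, 78.3]
pos [434.2 366.6  78.3] yaw 84.1 t 9.5 F [ 0.2 -0.6 -0.9] w 0.51 | turn 0.0 units [ 0.17 -0.04  0.48]
```

```bash
python3 -m pendant '[[[1,0.17,-0.04,0.2,0],[1,0,0,0.2,0],[1,0,0,0.07,0],[1,0,0,0,0],[1,0,0,0,0]]]'
python3 -c "
from h import *
plan(433.5,371.8,62.7,84.1)"
```

```text
time_s: 9.95
eef_pos: [434.4, 373.1, 66.5]
tool_rot: [3.141, -0.0, 1.469]
force: [0.4, 0.9, -0.8]
grip_width: 0.51
gripper_force: 35.5
pos [434.4 373.1  66.5] yaw 84.1 t 9.9 F [ 0.4  0.9 -0.8] w 0.51 | turn 0.0001 units [-0.05 -0.03  0.13]
```

```bash
python3 -m pendant '[[[1,0,0,0.06,0],[1,0,0,0.06,0],[1,0,0,0,0],[1,0,0,0,0]]]' | head -4
python3 -m pendant '[[[1,0,0,0.03,0],[1,0,0,0,0],[1,0,0,0,0]]]' | head -4
```

```text
time_s: 10.28
eef_pos: [434.4, 373.2, 62.6]
tool_rot: [3.141, -0.0, 1.469]
force: [-0.8, -0.1, 2.3]
time_s: 10.53
eef_pos: [434.3, 373.2, 62.6]
tool_rot: [3.141, -0.001, 1.469]
force: [-4.4, -1.9, 14.6]
```

```bash
python3 -m pendant '[[[1,0,0,-0.03,0],[-1,0,0,0,0],[-1,0,0,0,0],[-1,0,0,0,0],[-1,0,0,0,0]]]' | tail -3
python3 -m pendant '[[[-1,0,0,0,0],[-1,0,0,-0.5,0],[-1,0,0,-1,0],[-1,0,0,-1,0],[-1,0,0,-1,0]]]' | tail -3
python3 -m pendant '[[[-1,0,0,-1,0],[-1,0,0,-1,0],[-1,0,0,0,0]]]' | head -2
python3 - <<'E'
from h import *
i,d,p=snap('scene');save(i,'c2.png');W=cloud(d,p)
q=near(W,(434,374),60,95,112);print('box top',len(q),rect(q[:,:2]),q[:,2].mean())
plan(432.7,-170.3,225,90)
E
```

```text
force: [-0.8, -0.4, -0.1]
grip_width: 1.0
gripper_force: 0.0
force: [0.4, 0.5, 0.1]
grip_width: 0.999
gripper_force: 0.0
time_s: 11.62
eef_pos: [436.6, 374.3, 233.1]
box top 422 (array([431.7, 373.9]), array([72.6, 44.8]), 85.0) 104.30436097516709
pos [435.6 373.9 230.4] yaw 84.1 t 11.7 F [ 0.6  0.7 -0.9] w 1.0 | turn -0.0163 units [-18.14  -0.1    0.18]
```

```bash
python3 -m pendant '[[[-1,-1,0.12,0,0],[-1,-1,0.12,0,0],[-1,-1,0.12,0,0],[-1,-1,0.12,0,0],[-1,-1,0.12,0,0]]]' | head -2
python3 -m pendant '[[[-1,-1,0.12,0,0],[-1,-1,0.12,0,0],[-1,-1,0.12,0,0],[-1,-1,0.12,0,0],[-1,-1,0.1,0,0]]]' | head -2
python3 -m pendant '[[[-1,-1,0.1,0,0],[-1,-1,0.08,0,0],[-1,-1,0.08,0,0],[-1,-1,0.08,0,0],[-1,-1,0.08,0,0]]]' | head -2
python3 -m pendant '[[[-1,-1,0.08,0,0],[-1,-1,0.08,0,0],[-1,-0.5,0.05,0,0],[-1,0,0,0,0],[-1,0,0,0,0]]]' | head -2
python3 -c "
from h import *
plan(432.7,-170.3,13,84.1)"
```

```text
time_s: 12.08
eef_pos: [436.1, 220.4, 226.4]
time_s: 12.5
eef_pos: [438.2, 69.5, 226.6]
time_s: 12.92
eef_pos: [435.3, -80.8, 226.6]
time_s: 13.33
eef_pos: [434.1, -155.3, 226.6]
pos [ 434.1 -155.3  226.6] yaw 84.0 t 13.3 F [-0.  -0.4  0.2] w 1.0 | turn -0.0002 units [-0.5   0.01  7.12]
```

```bash
python3 -m pendant '[[[-1,-0.5,0.01,0.5,0],[-1,0,0,1,0],[-1,0,0,1,0],[-1,0,0,1,0],[-1,0,0,1,0]]]' | head -2
python3 -m pendant '[[[-1,0,0,1,0],[-1,0,0,0.5,0],[-1,0,0,0,0],[-1,0,0,0,0]]]' | head -2
python3 - <<'E'
from h import *
plan(432.7,-170.3,13,84.1)
E
```

```text
time_s: 13.75
eef_pos: [433.4, -168.0, 90.8]
time_s: 14.08
eef_pos: [432.9, -168.6, 46.9]
pos [ 432.9 -168.6   46.9] yaw 84.2 t 14.1 F [0.1 1.  0.1] w 1.0 | turn 0.0003 units [-0.06 -0.    1.13]
```

```bash
python3 -m pendant '[[[-1,-0.05,0,0.5,0],[-1,0,0,0.5,0],[-1,0,0,0.1,0],[-1,0,0,0,0],[-1,0,0,0,0]]]' | head -2
python3 -c "
from h import *
plan(432.7,-170.3,14,84.1)"
python3 -m pendant '[[[1,0,0,0,0],[1,0,0,0,0],[1,0,0,0,0],[1,0,0,0,0],[1,0,0,0,0]]]' 30
python3 -m pendant '[[[1,0,0,0,0],[1,0,0,0,0],[1,0,0,0,0],[1,0,0,0,0],[1,0,0,0,0]]]'
```

```text
time_s: 14.5
eef_pos: [433.8, -171.1, 15.4]
pos [ 433.8 -171.1   15.4] yaw 84.2 t 14.5 F [1.  0.3 0.3] w 1.0 | turn 0.0002 units [ 0.02 -0.04  0.05]
time_s: 14.92
eef_pos: [433.7, -171.3, 15.5]
tool_rot: [3.14, -0.0, 1.468]
force: [-0.8, 2.1, 13.5]
grip_width: 0.645
gripper_force: 29.4
time_s: 15.33
eef_pos: [433.7, -171.2, 15.5]
tool_rot: [3.14, -0.0, 1.468]
force: [-2.7, 2.4, 13.7]
grip_width: 0.641
gripper_force: 29.4
```

```bash
python3 -m pendant '[[[1,0,0,-0.3,0],[1,0,0,-0.6,0],[1,0,0,-1,0],[1,0,0,-1,0],[1,0,0,-1,0]]]' | tail -3
python3 -m pendant '[[[1,0,0,-1,0],[1,0,0,-1,0],[1,0,0,-1,0],[1,0.4,-0.04,-0.3,0],[1,0.8,-0.08,0,0]]]' | head -2
python3 -m pendant '[[[1,1,-0.09,0,0],[1,1,-0.09,0,0],[1,1,-0.09,0,0],[1,1,-0.09,0,0],[1,1,-0.09,0,0]]]' | head -2
python3 -m pendant '[[[1,1,-0.1,0,0],[1,1,-0.1,0,0],[1,1,-0.1,0,0],[1,1,-0.1,0,0],[1,1,-0.1,0,0]]]' | head -2
python3 -m pendant '[[[1,1,-0.1,0,0],[1,1,-0.1,0,0],[1,1,-0.1,0,0],[1,0.7,-0.07,0,0],[1,0,0,0,0]]]' | tail -3
python3 -c "
from h import *
plan(433.5,287,50,84.1)"
```

```text
force: [0.5, -0.1, -1.1]
grip_width: 0.638
gripper_force: 32.5
time_s: 16.17
eef_pos: [434.2, -137.6, 233.8]
time_s: 16.58
eef_pos: [434.6, 16.7, 231.0]
time_s: 17.0
eef_pos: [435.0, 167.4, 231.0]
force: [-0.9, 0.6, -1.3]
grip_width: 0.642
gripper_force: 32.5
pos [434.8 282.8 230.5] yaw 84.5 t 17.4 F [-0.9  0.6 -1.3] w 0.64 | turn 0.0011 units [ 0.13 -0.06  6.02]
```

```bash
python3 -m pendant '[[[1,0.13,-0.06,0.5,0],[1,0,0,1,0],[1,0,0,1,0],[1,0,0,1,0],[1,0,0,1,0]]]' | head -2
python3 -m pendant '[[[1,0,0,0.8,0],[1,0,0,0.4,0],[1,0,0,0.2,0],[1,0,0,0,0],[1,0,0,0,0]]]' | head -2
python3 -c "
from h import *
plan(433.5,287,33.8,84.1)"
```

```text
time_s: 17.83
eef_pos: [434.4, 281.3, 94.9]
time_s: 18.25
eef_pos: [434.9, 281.8, 54.1]
pos [434.9 281.8  54.1] yaw 84.1 t 18.2 F [ 0.7  0.3 -0.9] w 0.64 | turn 0.0001 units [ 0.17 -0.06  0.68]
```

```bash
python3 -m pendant '[[[1,0.17,-0.04,0.2,0],[1,0,0,0.2,0],[1,0,0,0.15,0],[1,0,0,0,0],[1,0,0,0,0]]]' | head -4
python3 -m pendant '[[[1,0,0,0.1,0],[1,0,0,0,0],[1,0,0,0,0]]]' | head -4
```

```text
time_s: 18.67
eef_pos: [433.8, 287.0, 36.7]
tool_rot: [-3.141, 0.0, 1.469]
force: [-1.0, 0.0, -0.8]
time_s: 18.92
eef_pos: [433.9, 287.1, 33.9]
tool_rot: [3.142, -0.0, 1.468]
force: [0.2, -0.0, -1.0]
```

```bash
python3 -m pendant '[[[1,0,0,0.015,0],[1,0,0,0,0],[-1,0,0,0,0],[-1,0,0,0,0],[-1,0,0,0,0]]]' | tail -3
python3 -m pendant '[[[-1,0,0,0,0],[-1,0,0,-0.5,0],[-1,0,0,-1,0],[-1,0,0,-1,0],[-1,0,0,-1,0]]]' | tail -3
python3 -m pendant '[[[-1,0,0,-1,0],[-1,0,0,-1,0],[-1,0,0,-1,0],[0.2,0,0,0,-0.015],[0.2,0,0,0,-0.015]]]' | head -2
python3 - <<'E'
from h import *
i,d,p=snap('scene');save(i,'c3.png');W=cloud(d,p)
q=near(W,(434,374),55,95,112);print('box top',len(q),rect(q[:,:2]),q[:,2].mean())
for z in[(26,38),(38,48),(48,60)]:
  q=near(W,(434,288),45,*z);print(len(q), circ(q) if len(q)>20 else '')
q=near(W,(434,288),45,68,80);print(q.mean(0))
plan(455,0,200,95);plan(537.5,-220,200,95)
E
```

```text
force: [0.0, -0.2, 0.4]
grip_width: 0.996
gripper_force: 0.0
force: [0.1, 0.8, -0.8]
grip_width: 0.997
gripper_force: 0.0
time_s: 20.17
eef_pos: [434.6, 287.7, 230.4]
box top 422 (array([432.2, 373. ]), array([69.3, 43.1]), 84.2) 104.26278659334358
104 [432.9 288.1  29.2]
80 [433.  288.1  28.2]
90 [433.1 287.6  26.6]
[430.85992099 284.42898323  72.62071977]
pos [434.1 287.4 229.5] yaw 95.6 t 20.2 F [-0.4 -0.7 -0.2] w 0.66 | turn 0.0017 units [-9.6  -0.14  0.98]
pos [434.1 287.4 229.5] yaw 95.6 t 20.2 F [-0.4 -0.7 -0.2] w 0.66 | turn 0.0017 units [-17.15   1.96   0.98]
```

```bash
python3 -m pendant '[[[0.2,-0.96,0,0,0.0017],[0.2,-0.96,0,0,0],[0.2,-0.96,0,0,0],[0.2,-0.96,0,0,0],[0.2,-0.96,0,0,0]]]' | head -2
python3 -m pendant '[[[0.2,-0.96,0,0,0],[0.2,-0.96,0,0,0],[0.2,-0.96,0,0,0],[0.2,-0.96,0,0,0],[0.2,-0.96,0,0,0]]]' | head -2
python3 -m pendant '[[[0.2,-0.95,0.26,0.1,0],[0.2,-0.95,0.26,0.1,0],[0.2,-0.95,0.26,0.1,0],[0.2,-0.95,0.26,0.1,0],[0.2,-0.95,0.26,0.1,0]]]' | head -2
python3 -m pendant '[[[0.2,-0.95,0.26,0.1,0],[0.2,-0.95,0.26,0.1,0],[0.2,-0.6,0.2,0,0],[0.2,0,0,0,0]]]'
python3 - <<'E'
from h import *
plan(537.5,-220,28,95)
i,d,p=snap('wrist');save(i,'w4.png');W=cloud(d,p)
q=near(W,(545,-215),70,40,56);q=q[q[:,0]<560]
for y0 in range(-270,-165,10):
    s=q[(q[:,1]>=y0)&(q[:,1]<y0+10)]
    if len(s): print('h',y0,len(s),np.percentile(s[:,0],[5,50,95]).round(0),s[:,2].max().round(0))
E
```

```text
time_s: 20.63
eef_pos: [444.7, 142.1, 228.2]
time_s: 21.05
eef_pos: [455.6, -1.5, 228.3]
time_s: 21.47
eef_pos: [505.6, -140.6, 213.0]
time_s: 21.8
eef_pos: [533.0, -217.0, 206.9]
tool_rot: [-3.141, 0.003, 1.639]
force: [-0.4, 0.5, 0.2]
grip_width: 0.4
gripper_force: 0.0
pos [ 533.  -217.   206.9] yaw 93.9 t 21.8 F [-0.4  0.5  0.2] w 0.4 | turn -0.003 units [-0.11  0.14  5.96]
h -270 149 [538. 549. 559.] 53.0
h -260 66 [536. 540. 544.] 53.0
h -250 73 [534. 539. 543.] 54.0
h -240 77 [533. 538. 543.] 54.0
h -230 77 [533. 537. 542.] 53.0
h -220 78 [532. 537. 541.] 54.0
h -210 82 [531. 536. 540.] 54.0
h -200 82 [531. 535. 539.] 54.0
h -190 118 [530. 537. 554.] 54.0
h -180 175 [535. 548. 559.] 54.0
```

```bash
python3 -m pendant '[[[0.2,-0.11,0.14,0.5,-0.002],[0.2,0,0,1,0],[0.2,0,0,1,0],[0.2,0,0,1,0],[0.2,0,0,0.5,0]]]' | head -2
python3 -m pendant '[[[0.2,0,0,0,0],[0.2,0,0,0,0]]]' | head -2
python3 - <<'E'
from h import *
plan(537,-220,28,95)
E
```

```text
time_s: 22.27
eef_pos: [535.5, -212.9, 84.2]
time_s: 22.43
eef_pos: [536.7, -214.2, 87.1]
pos [ 536.7 -214.2   87.1] yaw 95.0 t 22.4 F [ 0.1 -0.6  0.5] w 0.4 | turn 0.0001 units [-0.19 -0.01  1.97]
```

```bash
python3 -m pendant '[[[0.2,-0.19,0,0.5,0],[0.2,0,0,0.6,0],[0.2,0,0,0.6,0],[0.2,0,0,0.3,0],[0.2,0,0,0,0]]]' | head -4
python3 -m pendant '[[[0.2,0,0,0,0],[0.2,0,0,0,0]]]' | head -2
python3 -c "
from h import *
plan(537,-220,28,95)"
```

```text
time_s: 22.85
eef_pos: [537.5, -220.4, 27.1]
tool_rot: [-3.141, -0.001, 1.659]
force: [-0.7, 0.4, -0.7]
time_s: 23.02
eef_pos: [538.5, -221.2, 28.8]
pos [ 538.5 -221.2   28.8] yaw 95.0 t 23.0 F [ 0.9  0.3 -0.3] w 0.4 | turn 0.0001 units [ 0.05 -0.05  0.03]
```

```bash
python3 -m pendant '[[[1,0,-0.04,0,0],[1,0,0,0,0],[1,0,0,0,0],[1,0,0,0,0],[1,0,0,0,0]]]' 40
python3 -m pendant '[[[1,0,-0.2,0,0],[1,0,-0.4,0,0],[1,0,-0.5,0,0],[1,0,-0.5,0,0],[1,0,-0.5,0,0]]]'
python3 -c "
from h import *
plan(537-132.5,-220-11.6,28,95)"
```

```text
time_s: 23.43
eef_pos: [537.0, -221.3, 28.5]
tool_rot: [3.14, 0.0, 1.659]
force: [-0.9, 0.1, 7.3]
grip_width: 0.1
gripper_force: 39.0
time_s: 23.85
eef_pos: [474.5, -226.3, 28.4]
tool_rot: [3.139, 0.0, 1.66]
force: [2.9, 3.7, 7.6]
grip_width: 0.098
gripper_force: 39.6
pos [ 474.5 -226.3   28.4] yaw 95.1 t 23.9 F [2.9 3.7 7.6] w 0.1 | turn 0.0003 units [ 0.03 -2.34  0.01]
```

```bash
python3 -m pendant '[[[1,0,-0.5,0,0],[1,0,-0.5,0,0],[1,0,-0.5,0,0],[1,0,-0.4,0,0],[1,0,-0.3,0,0]]]'
python3 -m pendant '[[[1,0,0,0,0],[1,0,0,0,0]]]' | head -4
python3 -c "
from h import *
plan(537-134,-220-11.7,28,95)"
```

```text
time_s: 24.27
eef_pos: [407.5, -231.7, 28.4]
tool_rot: [3.14, -0.001, 1.659]
force: [2.1, 4.7, 11.7]
grip_width: 0.101
gripper_force: 40.0
time_s: 24.43
eef_pos: [406.9, -231.7, 28.3]
tool_rot: [-3.141, -0.002, 1.658]
force: [-2.2, 4.5, 14.1]
pos [ 406.9 -231.7   28.3] yaw 95.0 t 24.4 F [-2.2  4.5 14.1] w 0.1 | turn 0.0 units [ 0.01 -0.13  0.01]
```

```bash
python3 -m pendant '[[[1,0,-0.13,0,0],[1,0,0,0,0],[0.2,0,0,0,0],[0.2,0,0,0,0],[0.2,0,0,0,0]]]' | head -2
python3 -m pendant '[[[0.2,0,0,0,0],[0.2,0,0,-0.4,0],[0.2,0,0,-0.8,0],[0.2,0,0,-1,0],[0.2,0,0,-1,0]]]' | head -2
python3 -m pendant '[[[-1,0,0,-1,0],[-1,0,0,-1,0],[-1,0,0,-0.8,0],[-1,0,0,0,0]]]' | head -2
python3 - <<'E'
from h import *
for c in ['scene','wrist','side']:
    i,d,p=snap(c);save(i,c+'5.png');W=cloud(d,p);print(c)
    P=near(W,(460,-230),130,63,73);P=P[P[:,0]<478]
    for y0 in (-300,-260,-220,-180,-140):
        s=P[(P[:,1]>=y0)&(P[:,1]<y0+10)]
        if len(s): print('p',y0,len(s),np.percentile(s[:,0],[5,50,95]).round(0))
    for n,t,zz in[('a','spice_a',(116,126)),('j','brown_jar',(106,118))]:
        for r in arm.cut_out(c,t)[:2]:
            w=W[r['mask']];w=w[(w[:,2]>zz[0])&(w[:,2]<zz[1])]
            if len(w)>10: print(n,round(r['confidence'],2),len(w),cv2.minEnclosingCircle(w[:,:2].astype(np.float32)),w.mean(0).round(1))
plan(510,-228,200,95)
E
```

```text
time_s: 24.85
eef_pos: [404.0, -233.0, 27.6]
time_s: 25.27
eef_pos: [403.4, -232.7, 124.1]
time_s: 25.6
eef_pos: [405.8, -234.1, 211.5]
scene
p -300 35 [454. 458. 465.]
p -260 31 [451. 455. 460.]
p -220 12 [448. 452. 457.]
p -180 5 [444. 446. 449.]
p -140 21 [441. 445. 451.]
a 0.82 383 ((517.8052368164062, -276.37469482421875), 22.64457130432129) [ 516.6 -277.   119.7]
a 0.52 77 ((495.7287292480469, -160.01422119140625), 17.637157440185547) [ 495.4 -158.4  119.1]
j 0.89 295 ((504.728271484375, -226.26026916503906), 21.478038787841797) [ 503.6 -229.1  111.5]
wrist
p -300 90 [454. 459. 465.]
p -260 97 [451. 456. 461.]
p -220 116 [448. 453. 459.]
p -180 127 [444. 449. 455.]
p -140 100 [442. 447. 452.]
a 0.67 2396 ((503.45855712890625, -171.48171997070312), 22.95658302307129) [ 502.3 -171.3  120.3]
a 0.62 1059 ((519.44921875, -274.0509033203125), 22.35849380493164) [ 520.9 -269.2  120.1]
j 0.62 1788 ((506.34161376953125, -225.49314880371094), 21.98985481262207) [ 504.8 -224.5  112.1]
side
p -300 37 [456. 462. 467.]
p -260 30 [453. 458. 463.]
p -220 24 [450. 456. 460.]
p -180 24 [447. 453. 457.]
p -140 12 [444. 449. 453.]
a 0.88 272 ((516.5228271484375, -211.19558715820312), 60.90103530883789) [ 505.5 -176.6  118.7]
a 0.74 431 ((519.6238403320312, -277.36328125), 22.71346664428711) [ 520.1 -279.8  118.7]
j 0.84 330 ((506.0304870605469, -233.24737548828125), 28.22553062438965) [ 507.2 -227.8  110.7]
pos [ 403.8 -232.7  206.7] yaw 95.0 t 26.1 F [ 0.9 -0.4 -0. ] w 1.0 | turn 0.0001 units [-0.15  3.54  0.22]
```

View pics/wrist5.png

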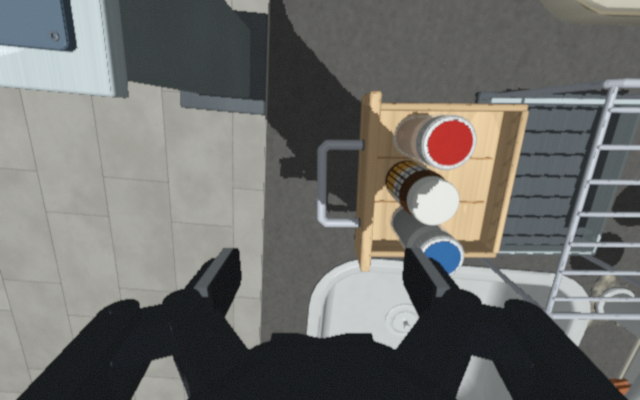

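```bash
python3 -m pendant '[[[-1,-0.05,0.7,0,0],[-1,-0.05,0.9,0,0],[-1,-0.05,0.9,0,0],[-1,0,0.8,0,0],[-1,0,0.1,0,0]]]' | head -2
python3 -m pendant '[[[-1,0,0,0,0],[-1,0,0,0,0]]]' | head -2
python3 - <<'E'
from h import *
i,d,p=snap('wrist');save(i,'w6.png');W=cloud(d,p)
q=near(W,(505,-226),28,107,118)
h=cv2.convexHull(q[:,:2].astype(np.float32))[:,0]
print(len(q),cv2.minEnclosingCircle(h),circ(h),q[:,2].mean())
q=near(W,(505,-226),28,20,104);print(len(q),circ(q,24.5) if len(q)>30 else '')
plan(505.5,-226,74,95)
E
```

```text
time_s: 26.47
eef_pos: [510.3, -227.0, 206.5]
time_s: 26.63
eef_pos: [505.2, -228.5, 206.8]
1765 ((506.4526062011719, -225.6214141845703), 21.873537063598633) [ 506.5 -225.6   21.6] 112.17684697951715
565 [ 506.1 -227.3]
pos [ 504.9 -228.7  207.1] yaw 95.0 t 26.7 F [-0.2 -0.9 -0.1] w 1.0 | turn -0.0 units [0.09 0.03 4.44]
```

Cap centre is (506.3, −226), consistent across views; descend.

```bash
python3 -m pendant '[[[-1,0.09,0.04,0.5,0],[-1,0,0,0.8,0],[-1,0,0,0.8,0],[-1,0,0,0.8,0],[-1,0,0,0.6,0]]]' | head -4
python3 -m pendant '[[[-1,0,0,0,0],[-1,0,0,0,0]]]' | head -2
python3 -c "
from h import *
plan(506.2,-226,74,95)"
```

```text
time_s: 27.1
eef_pos: [505.4, -225.6, 101.2]
tool_rot: [-3.14, -0.0, 1.658]
force: [0.7, -0.0, 0.3]
time_s: 27.27
eef_pos: [505.8, -225.8, 102.4]
pos [ 505.8 -225.8  102.4] yaw 95.0 t 27.3 F [-0.2 -1.3 -0.3] w 1.0 | turn -0.0001 units [-0.01  0.01  0.95]
```

```bash
python3 -m pendant '[[[-1,0,0.01,0.4,0],[-1,0,0,0.4,0],[-1,0,0,0.15,0],[-1,0,0,0,0],[-1,0,0,0,0]]]' | head -4
python3 -c "
from h import *
plan(506.2,-226,74,95)"
python3 -m pendant '[[[1,0,0,0,0],[1,0,0,0,0],[1,0,0,0,0],[1,0,0,0,0],[1,0,0,0,0]]]' 45
python3 -m pendant '[[[1,0,0,0,0],[1,0,0,0,0],[1,0,0,0,0]]]'
```

```text
time_s: 27.68
eef_pos: [507.7, -225.9, 75.0]
tool_rot: [3.141, 0.001, 1.659]
force: [-0.0, -0.6, 0.4]
pos [ 507.7 -225.9   75. ] yaw 95.0 t 27.7 F [-0.  -0.6  0.4] w 1.0 | turn 0.0001 units [ 0.   -0.05  0.03]
time_s: 28.1
eef_pos: [507.7, -225.8, 74.7]
tool_rot: [3.141, 0.0, 1.659]
force: [-1.1, 0.2, 6.2]
grip_width: 0.536
gripper_force: 44.9
time_s: 28.35
eef_pos: [507.7, -225.8, 74.7]
tool_rot: [3.141, 0.0, 1.659]
force: [-2.0, 0.1, 6.4]
grip_width: 0.536
gripper_force: 44.9
```

```bash
python3 -m pendant '[[[1,0,0,-0.2,0],[1,0,0,-0.5,0],[1,0,0,-0.8,0],[1,0,0,-1,0],[1,0,0,-1,0]]]' | tail -3
python3 -m pendant '[[[1,0,0,-1,0],[1,0,0,-1,0],[1,0,0,-0.5,0],[1,0,0,0,0],[1,0,0,0,0]]]'
python3 - <<'E'
from h import *
i,d,p=snap('side');save(i[150:350,180:460].repeat(2,0).repeat(2,1),'side7.png')
i,d,p=snap('scene');W=cloud(d,p);q=near(W,(439,165),54,24,31);print('pan',len(q))
# pan outline: metallic vs white body by height
q=near(W,(441,165),90,23.5,30)
h=cv2.convexHull(q[:,:2].astype(np.float32));print(cv2.minEnclosingCircle(h))
for c in ['scene']:
  r=arm.cut_out(c,'scale_pan')
  print([(round(x['confidence'],2),x['extent']) for x in r])
plan(441,165,250,95)
E
```

```text
force: [0.3, -0.5, -1.4]
grip_width: 0.531
gripper_force: 46.2
time_s: 29.18
eef_pos: [507.5, -225.5, 254.6]
tool_rot: [3.14, 0.0, 1.659]
force: [0.3, -0.2, -2.4]
grip_width: 0.53
gripper_force: 46.3
pan 1065
((422.91424560546875, 179.17276000976562), 75.99723052978516)
[(0.9, [191.4, 200.6, 84.2, 69.1])]
pos [ 506.7 -225.   252.7] yaw 95.1 t 29.3 F [-0.2  0.7 -2.2] w 0.54 | turn 0.0002 units [13.14 -1.05  0.09]
```

View pics/side7.png

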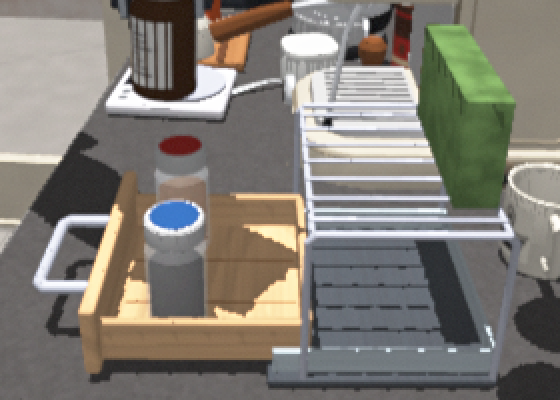

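```bash
python3 - <<'E'
from h import *
for c in ['scene','side']:
    f=np.load(c+'0.npz');p=arm.camera_params(c);W=cloud(f['d'],p);i=f['i'].astype(int)
    m=(np.hypot(W[...,0]-437,W[...,1]-165)<85)&(W[...,2]>19)&(W[...,2]<32)
    b=i[...,2]-i[...,0]; g=i.mean(-1)
    print(c,m.sum(),np.percentile(b[m],[5,25,50,75,95]),np.percentile(g[m],[5,25,50,75,95]))
    mm=(m&(b>8)&(g>120)).astype(np.uint8)
    n,l,st,_=cv2.connectedComponentsWithStats(mm);k=1+st[1:,4].argmax()
    w=W[l==k][:,:2];h=cv2.convexHull(w.astype(np.float32))[:,0]
    print(st[k],rect(w),cv2.minEnclosingCircle(h),circ(h))
E
python3 -m pendant '[[[1,0.5,-0.04,0,0],[1,0.8,-0.06,0,0],[1,1,-0.08,0,0],[1,1,-0.08,0,0],[1,1,-0.08,0,0]]]' | head -2
python3 -m pendant '[[[1,1,-0.08,0,0],[1,1,-0.08,0,0],[1,1,-0.08,0,0],[1,1,-0.08,0,0],[1,1,-0.08,0,0]]]' | head -2
python3 -m pendant '[[[1,1,-0.08,0,0],[1,1,-0.08,0,0],[1,0.8,-0.06,0,0],[1,0.5,-0.04,0,0],[1,0,0,0,0]]]' | head -2
python3 -c "
from h import *
plan(441,165,85,95)"
```

```text
scene 1841 [-3.  2.  6.  7.  8.] [162.33333333 210.66666667 212.33333333 214.66666667 236.        ]
[252 213   3   4   5] (array([481.9, 158.8]), array([11.3,  4.9]), 44.0) ((483.07794189453125, 157.53125), 5.678308010101318) [483.1 157.4   5.6]
side 627 [ 8. 11. 11. 12. 15.] [142.1        234.66666667 235.66666667 236.83333333 239.33333333]
[250 183  43  18 584] (array([442.8, 164.7]), array([107. , 109.7]), 21.7) ((439.84356689453125, 166.05923461914062), 58.494144439697266) [442.2 166.8  55.5]
time_s: 29.75
eef_pos: [484.9, -96.7, 252.7]
time_s: 30.17
eef_pos: [459.6, 51.7, 253.0]
time_s: 30.58
eef_pos: [442.9, 152.0, 252.7]
pos [442.9 152.  252.7] yaw 95.3 t 30.6 F [ 0.1  0.3 -1.7] w 0.53 | turn 0.001 units [ 0.44 -0.03  5.59]
```

```bash
python3 - <<'E'
from h import *
f=np.load('scene0.npz');p=arm.camera_params('scene');W=cloud(f['d'],p);i=f['i'].astype(int)
m=(np.hypot(W[...,0]-437,W[...,1]-165)<85)&(W[...,2]>19)&(W[...,2]<32)
b=i[...,2]-i[...,0]; g=i.mean(-1)
mm=(m&(b>=4)&(g>195)&(g<225)).astype(np.uint8);mm=cv2.morphologyEx(mm,cv2.MORPH_OPEN,np.ones((3,3)))
n,l,st,_=cv2.connectedComponentsWithStats(mm);k=1+st[1:,4].argmax()
w=W[l==k][:,:2];h=cv2.convexHull(w.astype(np.float32))[:,0]
print(st[k],rect(w),cv2.minEnclosingCircle(h),circ(h))
E
python3 -m pendant '[[[1,0.44,-0.03,0.3,0],[1,0,0,0.8,0],[1,0,0,0.8,0],[1,0,0,0.8,0],[1,0,0,0.8,0]]]' | head -2
python3 -m pendant '[[[1,0,0,0.7,0],[1,0,0,0.5,0],[1,0,0,0,0],[1,0,0,0,0]]]' | head -2
```

```text
[ 216  207   46   36 1319] (array([441.5, 167.5]), array([107.2, 107.9]), 26.5) ((441.1077575683594, 167.36195373535156), 55.553916931152344) [440.7 167.7  54.3]
time_s: 31.0
eef_pos: [441.7, 160.8, 147.0]
time_s: 31.33
eef_pos: [441.5, 160.6, 112.0]
```

```bash
python3 -c "
from h import *
plan(441.3,166.8,83,95)"
python3 -m pendant '[[[1,0.2,-0.03,0.3,0],[1,0,0,0.3,0],[1,0,0,0.2,0],[1,0,0,0,0],[1,0,0,0,0]]]' | head -4
python3 -c "
from h import *
plan(441.3,166.8,83,95)"
```

```text
pos [441.5 160.6 112. ] yaw 95.0 t 31.3 F [ 1.3  0.9 -0.4] w 0.54 | turn -0.0001 units [0.21 0.01 0.97]
time_s: 31.75
eef_pos: [440.6, 167.3, 88.7]
tool_rot: [-3.141, 0.0, 1.659]
force: [1.2, -0.3, -0.9]
pos [440.6 167.3  88.7] yaw 95.0 t 31.8 F [ 1.2 -0.3 -0.9] w 0.53 | turn 0.0001 units [-0.02  0.02  0.19]
```

```bash
python3 -m pendant '[[[1,-0.02,0.02,0.1,0],[1,0,0,0.06,0],[1,0,0,0,0],[1,0,0,0,0]]]' | head -4
python3 -m pendant '[[[1,0,0,0.03,0],[1,0,0,0,0],[1,0,0,0,0]]]' | head -4
```

```text
time_s: 32.08
eef_pos: [441.4, 166.8, 84.2]
tool_rot: [3.142, -0.0, 1.659]
force: [0.0, 0.1, -0.9]
time_s: 32.33
eef_pos: [441.5, 166.8, 83.3]
tool_rot: [3.141, -0.0, 1.659]
force: [0.4, 0.4, -1.3]
```

```bash
python3 -m pendant '[[[1,0,0,0.02,0],[1,0,0,0,0],[1,0,0,0.01,0],[1,0,0,0,0],[1,0,0,0,0]]]' | head -4
```

```text
time_s: 32.75
eef_pos: [441.5, 166.9, 82.7]
tool_rot: [3.141, -0.0, 1.659]
force: [-1.4, -1.3, 6.8]
```

```bash
python3 -m pendant '[[[-1,0,0,0,0],[-1,0,0,0,0],[-1,0,0,0,0],[-1,0,0,0,0],[-1,0,0,0,0]]]' | tail -3
python3 -m pendant '[[[-1,0,0,-0.4,0],[-1,0,0,-0.8,0],[-1,0,0,-1,0],[-1,0,0,-1,0],[-1,0,0,-1,0]]]' | head -2
python3 -m pendant '[[[0.2,0,0,-0.8,0],[0.2,-0.7,0.07,0,0],[0.2,-1,0.1,0,0],[0.2,-1,0.1,0,0],[0.2,-1,0.1,0,0]]]' | head -2
python3 - <<'E'
from h import *
i,d,p=snap('scene');save(i[150:400,130:500],'c8.png');W=cloud(d,p)
q=near(W,(441,167),40,113,127);h=cv2.convexHull(q[:,:2].astype(np.float32))[:,0];print(len(q),q[:,2].mean(),cv2.minEnclosingCircle(h))
plan(440,0,230,95);plan(404,-232,180,95)
E
```

```text
force: [-0.0, -0.0, -0.4]
grip_width: 0.999
gripper_force: 0.0
time_s: 33.58
eef_pos: [441.1, 166.5, 209.6]
time_s: 34.0
eef_pos: [462.2, 56.2, 232.5]
259 119.3615548684974 ((439.635009765625, 165.8978271484375), 23.04438591003418)
pos [463.   49.6 232.9] yaw 94.7 t 34.0 F [ 0.8 -5.7 -0.1] w 0.4 | turn -0.0007 units [-1.58 -0.91  0.1 ]
pos [463.   49.6 232.9] yaw 94.7 t 34.0 F [ 0.8 -5.7 -0.1] w 0.4 | turn -0.0007 units [-9.18 -2.78  1.76]
```

```bash
python3 -m pendant '[[[0.2,-0.9,-0.2,0,-0.0007],[0.2,-0.95,-0.2,0,0],[0.2,-0.95,-0.2,0,0],[0.2,-0.95,-0.3,0,0],[0.2,-0.95,-0.3,0,0]]]' | head -2
python3 -m pendant '[[[0.2,-0.95,-0.35,0,0],[0.2,-0.95,-0.4,0,0],[0.2,-0.95,-0.4,0.3,0],[0.2,-0.95,-0.4,0.5,0],[0.2,-0.5,0,0.5,0]]]' | head -2
python3 -m pendant '[[[0.2,0,0,0,0]]]' | head -2
python3 - <<'E'
from h import *
i,d,p=snap('wrist');W=cloud(d,p)
q=near(W,(410,-228),60,40,56);q=q[q[:,0]<425]
for y0 in range(-290,-165,10):
    s=q[(q[:,1]>=y0)&(q[:,1]<y0+10)]
    if len(s): print('h',y0,len(s),np.percentile(s[:,0],[5,50,95]).round(0),s[:,2].max().round(0))
plan(404,-232,28,95)
E
```

```text
time_s: 34.47
eef_pos: [438.9, -87.6, 232.3]
time_s: 34.88
eef_pos: [402.9, -222.6, 193.4]
time_s: 34.97
eef_pos: [403.3, -222.0, 191.6]
h -290 16 [412. 417. 423.] 53.0
h -280 151 [404. 415. 424.] 54.0
h -270 78 [402. 406. 410.] 54.0
h -260 77 [402. 406. 411.] 54.0
h -250 78 [401. 405. 410.] 53.0
h -240 80 [400. 405. 409.] 53.0
h -230 82 [399. 404. 408.] 54.0
h -220 85 [399. 403. 407.] 53.0
h -210 83 [398. 402. 406.] 53.0
h -200 141 [398. 404. 421.] 54.0
h -190 165 [403. 414. 424.] 54.0
pos [ 403.9 -220.3  192.4] yaw 95.1 t 35.0 F [-0.4  0.6 -0.4] w 0.4 | turn 0.0003 units [-0.39 -0.03  5.48]
```

```bash
python3 -m pendant '[[[0.2,-0.37,-0.03,0.3,0],[0.2,0,0,0.9,0],[0.2,0,0,0.9,0],[0.2,0,0,0.9,0],[0.2,0,0,0,0]]]' | head -2
python3 -m pendant '[[[0.2,0,0,0,0]]]' | head -2
python3 -c "
from h import *
plan(404,-232,28,95)"
```

```text
time_s: 35.43
eef_pos: [403.9, -228.0, 100.4]
time_s: 35.52
eef_pos: [404.9, -229.3, 103.3]
pos [ 404.9 -229.3  103.3] yaw 95.4 t 35.5 F [ 0.2 -0.2  0.2] w 0.4 | turn 0.001 units [-0.09 -0.04  2.51]
```

```bash
python3 -m pendant '[[[0.2,-0.09,-0.03,0.5,0.001],[0.2,0,0,0.8,0],[0.2,0,0,0.7,0],[0.2,0,0,0.4,0],[0.2,0,0,0.1,0]]]' | head -4
python3 -m pendant '[[[0.2,0,0,0,0],[0.2,0,0,0,0]]]' | head -4
```

```text
time_s: 35.93
eef_pos: [405.2, -232.7, 28.5]
tool_rot: [3.141, -0.0, 1.658]
force: [0.4, -0.3, 1.3]
time_s: 36.1
eef_pos: [405.4, -233.3, 29.8]
tool_rot: [3.14, 0.001, 1.657]
force: [0.4, -1.2, 0.5]
```

```bash
python3 -m pendant '[[[1,0,0,0,0],[1,0,0,0,0],[1,0,0,0,0],[1,0,0,0,0],[1,0,0,0,0]]]' 40 | head -4
python3 -m pendant '[[[1,0,0.1,0,0],[1,0,0.25,0,0],[1,0,0.4,0,0],[1,0,0.4,0,0],[1,0,0.4,0,0]]]' | head -4
python3 -m pendant '[[[1,0,0.4,0,0],[1,0,0.4,0,0],[1,0,0.4,0,0],[1,0,0.4,0,0],[1,0,0.4,0,0]]]' | head -4
python3 -m pendant '[[[1,0,0.3,0,0],[1,0,0.2,0,0],[1,0,0.1,0,0],[1,0,0,0,0]]]' | head -4
python3 -c "
from h import *
plan(537,-221.3,28,95)"
```

```text
time_s: 36.52
eef_pos: [405.1, -233.3, 29.4]
tool_rot: [3.14, 0.001, 1.657]
force: [-0.6, 1.0, 10.0]
time_s: 36.93
eef_pos: [451.1, -229.6, 29.5]
tool_rot: [3.141, 0.001, 1.656]
force: [-2.6, -1.4, 8.7]
time_s: 37.35
eef_pos: [511.0, -224.8, 29.5]
tool_rot: [3.141, 0.001, 1.656]
force: [-2.6, -4.0, 6.1]
time_s: 37.68
eef_pos: [530.1, -223.3, 29.6]
tool_rot: [3.139, 0.002, 1.657]
force: [2.2, -1.9, 4.8]
pos [ 530.1 -223.3   29.6] yaw 94.9 t 37.7 F [ 2.2 -1.9  4.8] w 0.1 | turn -0.0002 units [0.05 0.23 0.05]
```

```bash
python3 -m pendant '[[[1,0,0.12,0,0],[1,0,0.1,0,0],[1,0,0,0,0],[1,0,0,0,0]]]' | head -4
python3 -m pendant '[[[1,0,0.05,0,0],[1,0,0,0,0],[1,0,0,0,0]]]' | head -4
python3 -m pendant '[[[1,0,0.03,0,0],[1,0,0,0,0],[1,0,0,0,0]]]' | head -4
```

```text
time_s: 38.02
eef_pos: [536.1, -222.9, 29.6]
tool_rot: [3.139, 0.002, 1.657]
force: [1.8, -2.9, 6.2]
time_s: 38.27
eef_pos: [537.1, -222.7, 29.5]
tool_rot: [3.14, 0.002, 1.656]
force: [-0.2, -1.4, 6.5]
time_s: 38.52
eef_pos: [537.5, -222.7, 29.5]
tool_rot: [3.141, 0.001, 1.656]
force: [-2.1, -2.2, 6.9]
```

```bash
python3 -m pendant '[[[1,0,0.04,0,0],[1,0,0,0,0],[1,0,0,0,0]]]' | head -4
python3 -m pendant '[[[1,0,0.04,0,0],[1,0,0,0,0],[1,0,0,0,0]]]' | head -4
```

```text
time_s: 38.77
eef_pos: [537.6, -222.7, 29.5]
tool_rot: [-3.141, 0.001, 1.656]
force: [-6.0, -2.5, 10.0]
time_s: 39.02
eef_pos: [537.6, -222.7, 29.5]
tool_rot: [-3.139, 0.0, 1.655]
force: [-9.3, -1.8, 12.6]
```

```bash
python3 -m pendant '[[[0.2,0,0,0,0],[0.2,0,0,0,0],[0.2,0,0,0,0],[0.2,0,0,0,0],[0.2,0,0,-0.4,0]]]' | head -4
python3 -m pendant '[[[0.2,0,0,-0.8,0],[0.2,0,0,-1,0],[0.2,0,0,-1,0],[0.2,0,0,-1,0],[0.2,0,0,-1,0]]]' | head -4
python3 -m pendant '[[[-1,0,0,-1,0],[-1,0,0,-0.7,0.015],[-1,0,0,0,0.015],[-1,0,0,0,0]]]' | head -4
python3 - <<'E'
from h import *
i,d,p=snap('side');save(i[150:380,180:480],'side9.png');W=cloud(d,p)
P=near(W,(600,-220),140,63,73)
for y0 in range(-320,-120,40):
    s=P[(P[:,1]>=y0)&(P[:,1]<y0+20)&(P[:,0]<625)]
    if len(s): print('p',y0,len(s),np.percentile(s[:,0],[5,50,95]).round(0))
plan(455,0,230,84.1);plan(433.9,287,230,84.1)
E
```

```text
time_s: 39.43
eef_pos: [538.9, -220.6, 39.0]
tool_rot: [-3.139, -0.002, 1.658]
force: [0.2, 0.7, 0.2]
time_s: 39.85
eef_pos: [539.5, -221.4, 186.7]
tool_rot: [3.141, 0.0, 1.657]
force: [0.6, -0.5, 0.5]
time_s: 40.18
eef_pos: [540.3, -221.6, 237.6]
tool_rot: [3.139, 0.0, 1.464]
force: [-0.2, 0.5, -0.9]
p -320 106 [591. 598. 621.]
p -280 65 [587. 593. 598.]
p -240 51 [585. 590. 595.]
p -200 47 [582. 587. 592.]
p -160 36 [578. 583. 588.]
pos [ 539.9 -221.2  236.3] yaw 84.2 t 40.2 F [-0.1  0.4  0.5] w 1.0 | turn 0.0004 units [ 7.04 -3.57  0.21]
pos [ 539.9 -221.2  236.3] yaw 84.2 t 40.2 F [-0.1  0.4  0.5] w 1.0 | turn 0.0004 units [16.49 -5.25  0.21]
```

View pics/side9.png

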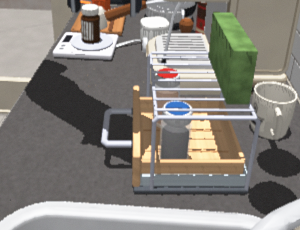

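```bash
python3 -m pendant '[[[-1,0.88,-0.45,0,0],[-1,0.88,-0.45,0,0],[-1,0.88,-0.45,0,0],[-1,0.88,-0.45,0,0],[-1,0.88,-0.45,0,0]]]' | head -2
python3 -m pendant '[[[-1,0.88,-0.45,0,0],[-1,0.88,-0.45,0,0],[-1,0.88,-0.44,0,0],[-1,0.95,-0.17,0,0],[-1,0.95,-0.17,0,0]]]' | head -2
python3 -m pendant '[[[-1,0.95,-0.17,0,0],[-1,0.95,-0.17,0,0],[-1,0.95,-0.17,0,0],[-1,0.95,-0.17,0,0],[-1,0.95,-0.17,0,0]]]' | head -2
python3 -m pendant '[[[-1,0.95,-0.17,0,0],[-1,0.95,-0.17,0,0],[-1,0.95,-0.17,0,0],[-1,0,0,0,0],[-1,0,0,0,0]]]' | head -2
python3 -c "
from h import *
plan(433.9,287,34,84.1)"
```

```text
time_s: 40.65
eef_pos: [484.8, -81.9, 234.7]
time_s: 41.07
eef_pos: [448.5, 58.6, 235.0]
time_s: 41.48
eef_pos: [438.1, 203.0, 234.9]
time_s: 41.9
eef_pos: [431.6, 289.7, 234.4]
pos [431.6 289.7 234.4] yaw 84.5 t 41.9 F [-0.4 -0.3  0.3] w 1.0 | turn 0.0011 units [-0.08  0.09  6.68]
```

```bash
python3 -m pendant '[[[-1,-0.08,0.09,0.5,0.001],[-1,0,0,1,0],[-1,0,0,1,0],[-1,0,0,1,0],[-1,0,0,1,0]]]' | head -2
python3 -m pendant '[[[-1,0,0,0.7,0],[-1,0,0,0.5,0],[-1,0,0,0,0],[-1,0,0,0,0]]]' | head -2
python3 -c "
from h import *
plan(433.9,287,33.4,84.1)"
```

```text
time_s: 42.32
eef_pos: [434.9, 284.0, 99.2]
time_s: 42.65
eef_pos: [434.8, 284.1, 64.0]
pos [434.8 284.1  64. ] yaw 83.8 t 42.6 F [-0.2 -0.7  0.7] w 1.0 | turn -0.0009 units [ 0.09 -0.04  1.02]
```

```bash
python3 -m pendant '[[[-1,0.09,-0.04,0.4,-0.0009],[-1,0,0,0.4,0],[-1,0,0,0.2,0],[-1,0,0,0,0],[-1,0,0,0,0]]]' | head -2
python3 -c "
from h import *
plan(433.9,287,33.4,84.1)"
```

```text
time_s: 43.07
eef_pos: [434.5, 288.3, 35.1]
pos [434.5 288.3  35.1] yaw 84.1 t 43.1 F [0.4 0.6 0. ] w 1.0 | turn -0.0 units [-0.05 -0.02  0.06]
```

```bash
python3 -m pendant '[[[-1,-0.04,-0.02,0.05,0],[-1,0,0,0,0],[-1,0,0,0,0]]]' | head -2
python3 -m pendant '[[[1,0,0,0,0],[1,0,0,0,0],[1,0,0,0,0],[1,0,0,0,0],[1,0,0,0,0]]]' 30 | head -2
python3 -m pendant '[[[1,0,0,0,0],[1,0,0,0,0]]]'
python3 -m pendant '[[[1,0,0,-0.3,0],[1,0,0,-0.6,0],[1,0,0,-1,0],[1,0,0,-1,0],[1,0,0,-1,0]]]' | tail -3
python3 -m pendant '[[[1,0,0,-1,0],[1,0,0,-1,0],[1,0,0,-1,0],[1,0,0,0,0]]]' | head -2
python3 -c "
from h import *
plan(445,0,235,84.1);plan(432.7,-171.2,235,84.1)"
```

```text
time_s: 43.32
eef_pos: [433.6, 287.4, 33.3]
time_s: 43.73
eef_pos: [433.6, 287.5, 33.4]
time_s: 43.9
eef_pos: [433.6, 287.5, 33.4]
tool_rot: [3.141, -0.001, 1.468]
force: [-1.6, -1.8, 8.2]
grip_width: 0.641
gripper_force: 30.3
force: [0.4, 1.5, -1.4]
grip_width: 0.641
gripper_force: 32.2
time_s: 44.65
eef_pos: [435.6, 288.1, 245.5]
pos [435.6 288.1 245.5] yaw 84.1 t 44.6 F [ 1.2 -0.5 -1.3] w 0.64 | turn -0.0001 units [-9.52  1.3   0.35]
pos [435.6 288.1 245.5] yaw 84.1 t 44.6 F [ 1.2 -0.5 -1.3] w 0.64 | turn -0.0001 units [-15.24   1.48   0.35]
```

```bash
python3 -m pendant '[[[1,-0.5,0.07,0,0],[1,-0.95,0.13,0,0],[1,-0.95,0.13,0,0],[1,-0.95,0.13,0,0],[1,-0.95,0.13,0,0]]]' | head -2
python3 -m pendant '[[[1,-0.95,0.13,0,0],[1,-0.95,0.13,0,0],[1,-0.95,0.13,0,0],[1,-0.95,0.13,0,0],[1,-0.95,0.13,0,0]]]' | head -2
python3 -m pendant '[[[1,-0.95,0.03,0,0],[1,-0.95,0.03,0,0],[1,-0.95,0.03,0,0],[1,-0.95,0.03,0,0],[1,-0.95,0.03,0,0]]]' | head -2
python3 -m pendant '[[[1,-0.9,0.03,0,0],[1,-0.4,0.02,0,0],[1,0,0,0,0],[1,0,0,0,0]]]' | tail -3
python3 -c "
from h import *
plan(432.7,-170.8,15.7,84.1)"
```

```text
time_s: 45.07
eef_pos: [436.8, 155.2, 239.3]
time_s: 45.48
eef_pos: [441.4, 11.6, 239.4]
time_s: 45.9
eef_pos: [431.0, -130.3, 239.4]
force: [0.4, -0.2, -2.1]
grip_width: 0.64
gripper_force: 32.2
pos [ 428.8 -168.2  239.4] yaw 84.0 t 46.2 F [ 0.4 -0.2 -2.1] w 0.64 | turn -0.0004 units [-0.07  0.14  7.46]
```

```bash
python3 -m pendant '[[[1,-0.07,0.14,0.4,-0.0004],[1,0,0,1,0],[1,0,0,1,0],[1,0,0,1,0],[1,0,0,1,0]]]' | head -2
python3 -m pendant '[[[1,0,0,1,0],[1,0,0,0.7,0],[1,0,0,0.4,0],[1,0,0,0,0],[1,0,0,0,0]]]' | head -2
python3 -c "
from h import *
plan(432.7,-170.8,15.7,84.1)"
```

```text
time_s: 46.65
eef_pos: [433.6, -168.6, 106.5]
time_s: 47.07
eef_pos: [433.3, -169.1, 44.5]
pos [ 433.3 -169.1   44.5] yaw 84.3 t 47.1 F [-0.5 -0.5 -0.6] w 0.64 | turn 0.0006 units [-0.06 -0.02  0.96]
```

```bash
python3 -m pendant '[[[1,-0.06,-0.02,0.4,0],[1,0,0,0.3,0],[1,0,0,0.1,0],[1,0,0,0,0],[1,0,0,0,0]]]' | head -2
python3 -c "
from h import *
plan(432.7,-170.8,15.7,84.1)"
```

```text
time_s: 47.48
eef_pos: [433.2, -171.8, 21.2]
pos [ 433.2 -171.8   21.2] yaw 84.3 t 47.5 F [-0.  -0.9 -1.7] w 0.64 | turn 0.0004 units [ 0.03 -0.02  0.18]
```

```bash
python3 -m pendant '[[[1,0.03,-0.02,0.08,0],[1,0,0,0.06,0],[1,0,0,0,0],[1,0,0,0,0],[1,0,0,0,0]]]' | head -4
python3 -c "
from h import *
plan(432.7,-170.8,15.7,84.1)"
```

```text
time_s: 47.9
eef_pos: [432.6, -171.0, 16.7]
tool_rot: [3.142, 0.0, 1.47]
force: [0.3, 0.1, -1.3]
pos [ 432.6 -171.    16.7] yaw 84.3 t 47.9 F [ 0.3  0.1 -1.3] w 0.64 | turn 0.0004 units [0.01 0.   0.03]
```

```bash
python3 -m pendant '[[[1,0,0,0.03,0],[1,0,0,0,0],[1,0,0,0.02,0],[1,0,0,0,0],[1,0,0,0,0]]]' | head -4
python3 -m pendant '[[[-1,0,0,0,0],[-1,0,0,0,0],[-1,0,0,0,0],[-1,0,0,0,0],[-1,0,0,0,0]]]' | tail -3
python3 -m pendant '[[[-1,0,0,-0.4,0],[-1,0,0,-0.8,0],[-1,0,0,-1,0],[-1,0,0,-1,0],[-1,0,0,-1,0]]]' | head -2
python3 -m pendant '[[[-1,0,0,-1,0],[-1,0,0,-1,0],[-1,0,0,-0.6,0],[-1,0,0,0,0]]]' | head -2
python3 - <<'E'
from h import *
for c in ['scene','wrist']:
  i,d,p=snap(c);W=cloud(d,p)
  for z in[(8,20),(20,30),(30,42)]:
    q=near(W,(433,-170),45,*z);print(len(q), circ(q) if len(q)>20 else '')
  q=near(W,(433,-170),40,51,60);print('cup top',len(q),q.mean(0).round(1))
plan(445,0,235,84.1);plan(434.4,373.2,235,84.1)
E
```

```text
time_s: 48.32
eef_pos: [432.6, -171.0, 15.4]
tool_rot: [3.141, -0.0, 1.47]
force: [-1.8, -0.1, 5.3]
force: [-0.3, 0.7, 0.3]
grip_width: 1.004
gripper_force: 0.0
time_s: 49.15
eef_pos: [432.0, -170.9, 142.4]
time_s: 49.48
eef_pos: [434.1, -171.7, 222.5]
99 [ 432.6 -170.1   29.7]
86 [ 432.2 -170.3   28.2]
109 [ 432.2 -170.2   26.8]
cup top 317 [ 429.9 -171.4   55. ]
127 [ 432.4 -170.5   29.6]
99 [ 432.5 -170.4   28.1]
132 [ 432.4 -170.5   26.9]
cup top 1077 [ 432.4 -169.3   55.3]
pos [ 432.8 -170.7  219.4] yaw 84.3 t 49.6 F [-0.   0.4  0.1] w 1.0 | turn 0.0005 units [ 5.7  -0.18 -0.52]
pos [ 432.8 -170.7  219.4] yaw 84.3 t 49.6 F [-0.   0.4  0.1] w 1.0 | turn 0.0005 units [18.04 -1.81 -0.52]
```

```bash
python3 -m pendant '[[[-1,1,-0.03,-0.1,0],[-1,1,-0.03,-0.1,0],[-1,1,-0.03,-0.1,0],[-1,1,-0.03,-0.1,0],[-1,1,-0.03,-0.1,0]]]' | head -2
python3 -m pendant '[[[-1,1,-0.04,0,0],[-1,1,-0.13,0,0],[-1,1,-0.13,0,0],[-1,1,-0.13,0,0],[-1,1,-0.13,0,0]]]' | head -2
python3 -m pendant '[[[-1,1,-0.13,0,0],[-1,1,-0.13,0,0],[-1,1,-0.13,0,0],[-1,1,-0.13,0,0],[-1,1,-0.13,0,0]]]' | head -2
python3 -m pendant '[[[-1,1,-0.13,0,0],[-1,1,-0.13,0,0],[-1,0.8,-0.1,0,0],[-1,0,0,0,0],[-1,0,0,0,0]]]' | head -2
python3 -c "
from h import *
plan(434.3,373.2,62.6,84.1)"
```

```text
time_s: 50.0
eef_pos: [442.2, -19.8, 233.0]
time_s: 50.42
eef_pos: [440.4, 131.0, 232.8]
time_s: 50.83
eef_pos: [436.0, 282.1, 232.6]
time_s: 51.25
eef_pos: [433.7, 366.3, 232.0]
pos [433.7 366.3 232. ] yaw 84.4 t 51.2 F [ 0.  -1.   0.3] w 1.0 | turn 0.0008 units [ 0.23 -0.    5.65]
```

```bash
python3 -m pendant '[[[-1,0.23,0,0.5,0.0008],[-1,0,0,1,0],[-1,0,0,1,0],[-1,0,0,0.9,0],[-1,0,0,0.5,0]]]' | head -2
python3 -m pendant '[[[-1,0,0,0.5,0],[-1,0,0,0,0],[-1,0,0,0,0]]]' | head -2
python3 -c "
from h import *
plan(434.3,373.2,62.6,84.1)"
```

```text
time_s: 51.67
eef_pos: [434.2, 369.6, 113.7]
time_s: 51.92
eef_pos: [435.2, 370.6, 101.4]
pos [435.2 370.6 101.4] yaw 83.9 t 51.9 F [ 0.4  0.4 -0.5] w 1.0 | turn -0.0007 units [ 0.08 -0.04  1.29]
```

```bash
python3 -m pendant '[[[-1,0.08,-0.04,0.5,-0.0007],[-1,0,0,0.5,0],[-1,0,0,0.25,0],[-1,0,0,0,0],[-1,0,0,0,0]]]' | head -2
python3 -c "
from h import *
plan(434.3,373.2,62.6,84.1)"
```

```text
time_s: 52.33
eef_pos: [434.8, 374.6, 65.3]
pos [434.8 374.6  65.3] yaw 84.2 t 52.3 F [ 0.3 -0.4 -0. ] w 1.0 | turn 0.0002 units [-0.05 -0.01  0.09]
```

```bash
python3 -m pendant '[[[-1,-0.05,-0.02,0.08,0],[-1,0,0,0,0],[-1,0,0,0,0]]]' | head -2
python3 -m pendant '[[[1,0,0,0,0],[1,0,0,0,0],[1,0,0,0,0],[1,0,0,0,0],[1,0,0,0,0]]]' 30 | head -2
python3 -m pendant '[[[1,0,0,0,0],[1,0,0,0,0]]]'
python3 -m pendant '[[[1,0,0,-0.3,0],[1,0,0,-0.6,0],[1,0,0,-1,0],[1,0,0,-1,0],[1,0,0,-1,0]]]' | tail -3
python3 -m pendant '[[[1,0,0,-1,0],[1,0,0,-1,0],[1,0,0,-0.6,0],[1,0,0,0,0]]]' | head -2
python3 -c "
from h import *
plan(445,0,255,84.1);plan(441.5,-299,255,84.1)"
```

```text
time_s: 52.58
eef_pos: [433.9, 373.5, 62.8]
time_s: 53.0
eef_pos: [433.8, 373.6, 62.4]
time_s: 53.17
eef_pos: [433.8, 373.6, 62.4]
tool_rot: [3.141, -0.0, 1.47]
force: [0.1, -1.1, 4.2]
grip_width: 0.508
gripper_force: 31.4
force: [-0.3, 1.0, -1.0]
grip_width: 0.511
gripper_force: 30.8
time_s: 53.92
eef_pos: [435.2, 374.1, 261.7]
pos [435.2 374.1 261.7] yaw 84.2 t 53.9 F [ 1.  -0.6  0. ] w 0.51 | turn 0.0002 units [-12.37   1.61   0.22]
pos [435.2 374.1 261.7] yaw 84.2 t 53.9 F [ 1.  -0.6  0. ] w 0.51 | turn 0.0002 units [-22.3    2.51   0.22]
```

```bash
python3 -m pendant '[[[1,-0.5,0.07,0,0],[1,-0.95,0.12,0,0],[1,-0.95,0.12,0,0],[1,-0.95,0.12,0,0],[1,-0.95,0.12,0,0]]]' | head -2
python3 -m pendant '[[[1,-0.95,0.12,0,0],[1,-0.95,0.12,0,0],[1,-0.95,0.12,0,0],[1,-0.95,0.12,0,0],[1,-0.95,0.12,0,0]]]' | head -2
python3 -m pendant '[[[1,-0.95,0.12,0,0],[1,-0.95,0.12,0,0],[1,-0.95,0.12,0,0],[1,-0.95,0.1,0,0],[1,-0.95,0.1,0,0]]]' | head -2
python3 -m pendant '[[[1,-0.95,0.1,0,0],[1,-0.95,0.1,0,0],[1,-0.95,0.1,0,0],[1,-0.95,0.1,0,0],[1,-0.95,0.1,0,0]]]' | head -2
python3 -m pendant '[[[1,-0.95,0.1,0,0],[1,-0.95,0.1,0,0],[1,-0.7,0.08,0,0],[1,-0.4,0.04,0,0],[1,0,0,0,0]]]' | head -2
python3 -c "
from h import *
plan(441.5,-298.8,44.7,84.2)"
```

```text
time_s: 54.33
eef_pos: [436.1, 241.1, 256.2]
time_s: 54.75
eef_pos: [439.3, 97.7, 256.4]
time_s: 55.17
eef_pos: [441.4, -45.3, 256.4]
time_s: 55.58
eef_pos: [441.9, -188.3, 256.3]
time_s: 56.0
eef_pos: [442.0, -280.3, 256.4]
pos [ 442.  -280.3  256.4] yaw 83.9 t 56.0 F [-0.3  0.  -1.6] w 0.51 | turn -0.0007 units [-0.61  0.05  7.06]
```

```bash
python3 -m pendant '[[[1,-0.6,0.05,0.3,-0.0007],[1,0,0,1,0],[1,0,0,1,0],[1,0,0,1,0],[1,0,0,1,0]]]' | head -2
python3 -m pendant '[[[1,0,0,0.8,0],[1,0,0,0.5,0],[1,0,0,0.4,0],[1,0,0,0,0],[1,0,0,0,0]]]' | head -2
python3 -c "
from h import *
plan(441.5,-298.8,44.7,84.2)"
```

```text
time_s: 56.42
eef_pos: [442.7, -294.2, 126.5]
time_s: 56.83
eef_pos: [442.8, -294.5, 76.7]
pos [ 442.8 -294.5   76.7] yaw 84.5 t 56.8 F [ 0.7 -0.8 -0.4] w 0.51 | turn 0.0008 units [-0.15 -0.03  1.07]
```

```bash
python3 -m pendant '[[[1,-0.15,-0.03,0.4,0.0008],[1,0,0,0.3,0],[1,0,0,0.1,0],[1,0,0,0,0],[1,0,0,0,0]]]' | head -2
python3 -c "
from h import *
plan(441.5,-298.8,44.7,84.2)"
```

```text
time_s: 57.25
eef_pos: [442.2, -299.8, 53.2]
pos [ 442.2 -299.8   53.2] yaw 84.2 t 57.2 F [-0.4 -0.  -1.6] w 0.51 | turn -0.0001 units [ 0.03 -0.03  0.28]
```

```bash
python3 -m pendant '[[[1,0.03,-0.03,0.12,0],[1,0,0,0.1,0],[1,0,0,0,0],[1,0,0,0,0],[1,0,0,0,0]]]' | head -4
python3 -m pendant '[[[1,0,0,0.04,0],[1,0,0,0,0],[1,0,0,0,0]]]' | head -4
python3 -c "
from h import *
plan(441.5,-298.8,44.7,84.2)"
```

```text
time_s: 57.67
eef_pos: [441.6, -298.9, 46.7]
tool_rot: [3.142, 0.0, 1.469]
force: [1.3, -0.5, -1.6]
time_s: 57.92
eef_pos: [441.6, -298.8, 45.5]
tool_rot: [3.142, 0.0, 1.469]
force: [0.2, -0.9, -0.5]
pos [ 441.6 -298.8   45.5] yaw 84.2 t 57.9 F [ 0.2 -0.9 -0.5] w 0.51 | turn -0.0 units [-0.   -0.    0.03]
```

```bash
python3 -m pendant '[[[1,0,0,0.025,0],[1,0,0,0,0],[1,0,0,0.015,0],[1,0,0,0,0],[1,0,0,0,0]]]' | head -4
python3 -m pendant '[[[-1,0,0,0,0],[-1,0,0,0,0],[-1,0,0,0,0],[-1,0,0,0,0],[-1,0,0,0,0]]]' | tail -3
python3 -m pendant '[[[-1,0,0,-0.4,0],[-1,0,0,-0.8,0],[-1,0,0,-1,0],[-1,0,0,-1,0],[-1,0,0,-1,0]]]' | head -2
python3 -m pendant '[[[-1,0,0,-1,0],[-1,0,0,-1,0],[-1,0.5,0,0,0],[-1,1,0,0,0],[-1,1,0,0,0]]]' | head -2
python3 -m pendant '[[[-1,0,0,0,0],[-1,0,0,0,0],[-1,0,0,0,0]]]' | head -2
python3 - <<'E'
from h import *
for c in ['scene','wrist','side']:
  i,d,p=snap(c);W=cloud(d,p)
  if c!='wrist':save(i[140:400,130:510],c+'z.png')
  q=near(W,(441,-298),60,82,95);print('box',len(q),rect(q[:,:2]),q[:,2].mean())
E
```

```text
time_s: 58.33
eef_pos: [441.6, -298.8, 44.4]
tool_rot: [3.142, -0.0, 1.469]
force: [-0.9, 0.9, 2.5]
force: [-0.5, -0.4, 0.3]
grip_width: 0.995
gripper_force: 0.0
time_s: 59.17
eef_pos: [441.2, -298.7, 171.5]
time_s: 59.58
eef_pos: [449.1, -224.3, 230.9]
time_s: 59.83
eef_pos: [449.2, -224.5, 230.4]
box 827 (array([ 441.4, -297.6]), array([67.9, 45.5]), 84.2) 87.1746213395793
box 2053 (array([ 442. , -297.1]), array([67.5, 43.7]), 83.7) 87.67500777642553
box 925 (array([ 443.2, -298. ]), array([69. , 43.5]), 83.4) 86.15691467984077
```

View pics/scenez.png

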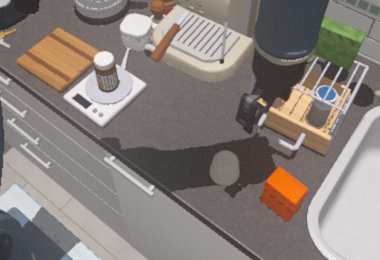

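```bash
python3 -c "
from bench import arm
print(arm.hand_in())"
```

```text
the job is handed in; nothing more can be done
None
```

The job is handed in (no verdict came back) at about 60 s of the 141 s: the brown jar stands in the middle of the scale pan, the tray is fully home with both glass jars in it, and the recipe box and the mouth-down cup are back within about 1 mm of their spots, with nothing tipped over.

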